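# Pack the boards and capacitor cans for the inverter

### The arm

A 6-joint arm with a two-finger parallel gripper is mounted at the origin on a cart in front of the work surface, level with it; the furniture and walls round the work are solid. World frame = base frame: x ahead of the robot, y to its left, z up, the work surface at z = 0. Lengths are in mm, angles in rad, forces in N, time in s.
With the tool pointing down it reaches from about 375 to 975 mm from the base axis. Payload 3.8 kg.
Tool frame: the origin (TCP) lies midway between the tips of the shut fingers; the grasp point (between the pads) lies 19 mm behind it; z points along the fingers, y is the line along which they close (so a half turn about z gives the same grasp; the last joint's range is limited). The gripper opens to 88 mm and grips with 3 to 60 N. Pads are 18 mm wide; open, the fingers measure 123 mm over their backs; the gripper's body (75 mm by 187 mm) begins 45 mm behind the grasp point.
Start: joints at [1.281, 0.264, 1.604, -0, 1.274, -0.037], TCP at [168.826, 653.541, 238.706] pointing down, gripper open.
Joint ranges: [-2.63, 2.63], [-0.94, 2.18], [0.31, 2.57], [-1.31, 4.45], [0, 2.66], [-2.55, 2.55]. Speed limits (rad/s): [2.57, 2.57, 3.14, 3.14, 3.14, 3.14].

### API

Orientations are given as a unit quaternion [x, y, z, w].
In Python, from workcell import * gives the robot as it stands.
- The arm moves only by the tool jog_arm, never from a script. Its argument "increments" is a list of rows, each an object with "dp": the shift along the tool's x, y, z in m, a list of three; "twist": the turn about the tool's z in rad; "gripper": the closure, from -1 (fully open) to 1 (shut), so that 0 is half open. In form: [{"dp": [tx, ty, tz], "twist": twist, "gripper": gripper}, ...]. A call has 1 to 20 rows; each row is the pose to reach, as a shift and turn from the pose commanded when the call began, along the tool's axes at that moment; what a row does not reach only later rows make up. A row lasts 1/10 s, in which the tool goes at most 50 mm and 8.59 degrees, less where a joint would pass 70% of its speed; a pose out of reach is approached as far as the arm can. A call with a gripper value outside its range is refused whole. The fingers move at their own pace and stop on an object; "newtons" is the grip in N (left out, the last holds). Time passes only in rows, so rows that repeat a pose let the fingers close. It gives the time, the measured TCP pose, the force, the opening and the grip force at its end, in the units of the state.
- state(): the state, without advancing time (a new reading comes with each control period).
- capture(name): name is "scene" or "top" or "wrist"; returns a dict with "frame" (480x640x3 uint8, red, green, blue), "K" (3x3 intrinsics, pixels), "k1" (the pictures are not rectified: a ray, as slopes to the right and down, at radius r is drawn at 1 + k1 r^2 times it, then the intrinsics apply), "R" (3x3) and "t" (3): a world point X has camera coordinates R X + t; the wrist camera has in their place "hand_eye" (4x4, takes a point from camera to tool coordinates, whose origin is the TCP and whose axes are the flange's). Camera axes: x right, y down, z forward; pixel columns grow to the right and rows downward; lengths in mm; the calibration is good to about 2 mm. A picture is of the moment at which its call begins: read the wrist's pose just before it. There is no depth.
- job_done(): hands the job in; it is judged then, once.
The state is a dict: "clock": time; "qpos": joint angles; "qvel": joint speeds; "tau": joint torques, N m; "tool_pos": TCP position; "tcp_rot": TCP orientation; "wrist_force": force on the tool from outside, world axes, zero at the start; "ft_torque": the same for the moment, N m; "width": opening from 0.0 (shut) to 1.0 (fully open); "finger_force": force on a finger pad.
Only numpy, scipy, OpenCV 4.12 (cv2) and the standard library are available. Lean on these libraries where they do the work, as an engineer would, in place of code of your own. Each camera call takes 0.05 s, during which the arm holds its last target. There are 200 camera calls.

### The job

Pack the parts set for this inverter: lift the four insulating boards together as one pile and tilt the pile into the snug grey box, near end first under the lip, then lay it down flat on the floor of the box. Also pile all the capacitor cans into the aluminium rack as a pyramid, three side by side in the bottom row and any further ones saddled squarely in the gaps of the layer below. Leave the solder spool and the black tape where they are.

Things in the scene. Friction and masses are not known exactly. Their poses are not given: they have to be found in the camera images.
- board_1_c (a point): centre of a flat brown insulating board, 120 (its x) x 60 (its y) x 8 mm (z up), about 70 g. Four equal boards lie on the table in one flush pile 32 mm high; this is the bottom one.
- board_2_c (a point): centre of a flat brown insulating board, 120 (its x) x 60 (its y) x 8 mm (z up), about 70 g. Four equal boards lie on the table in one flush pile 32 mm high; this is the second from below.
- board_3_c (a point): centre of a flat brown insulating board, 120 (its x) x 60 (its y) x 8 mm (z up), about 70 g. Four equal boards lie on the table in one flush pile 32 mm high; this is the third from below.
- board_4_c (a point): centre of a flat brown insulating board, 120 (its x) x 60 (its y) x 8 mm (z up), about 70 g. Four equal boards lie on the table in one flush pile 32 mm high; this is the top one, with two dark spots on it.
- can_1_c (a point): centre of a plain grey round capacitor can lying on its side, diameter 40 mm, length 60 mm along its own x axis (its y and z turn as it rolls), flat ends that can be gripped, about 120 g; lies on the table at first. In some starts it is absent.
- can_2_c (a point): centre of a plain grey round capacitor can lying on its side, diameter 40 mm, length 60 mm along its own x axis (its y and z turn as it rolls), flat ends that can be gripped, about 120 g; lies on the table at first. In some starts it is absent.
- can_3_c (a point): centre of a plain grey round capacitor can lying on its side, diameter 40 mm, length 60 mm along its own x axis (its y and z turn as it rolls), flat ends that can be gripped, about 120 g; lies on the table at first. In some starts it is absent.
- can_4_c (a point): centre of a plain grey round capacitor can lying on its side, diameter 40 mm, length 60 mm along its own x axis (its y and z turn as it rolls), flat ends that can be gripped, about 120 g; lies on the table at first. In some starts it is absent.
- can_5_c (a point): centre of a plain grey round capacitor can lying on its side, diameter 40 mm, length 60 mm along its own x axis (its y and z turn as it rolls), flat ends that can be gripped, about 120 g; lies in the rack at first, in a slot. In some starts it is absent.
- can_6_c (a point): centre of a plain grey round capacitor can lying on its side, diameter 40 mm, length 60 mm along its own x axis (its y and z turn as it rolls), flat ends that can be gripped, about 120 g; lies in the rack at first, in a slot. In some starts it is absent.
- box_floor (a point): centre of the inner floor (6 mm above the table) of the open grey steel box, which stands loose on the table (1.5 kg). Inside 126 mm long (its x, +x away from the robot) and 65 mm wide (its y); z up. End wall at +x: 12 mm over the floor plus a 5 mm flared edge. Side walls only at the corners (24 mm long; 24 mm high at -x, 12 mm at +x; flared tops); between them both long sides are open for the fingers.
- box_lip (a point): middle of the inner lower edge of the lip at the box's near end (-x): the lip overhangs 9 mm inwards from the end wall (inner wall face at x = -63 mm of box_floor), is 4 mm thick, its underside 39 mm over the box floor. It blocks lowering the boards flat; axes as the box.
- rack_floor (a point): centre of the floor (8 mm above the table, 54 mm wide along its y) of the fixed aluminium rack; z up. Three slots side by side along its x (at -41.5, 0, +41.5 mm), ribs 4 mm high between them, end stops 26 mm high, 124.5 mm apart. Cans lie with axes along its y; long sides open. Can centre in the bottom row: 20 mm over the floor.
- rack_saddle (a point): centre that the top can of a full 3-2-1 pyramid would have (x = 0, 88.5 mm over the rack floor). Cans of the second layer have their centres 34 mm lower, at x = -20.75 and +20.75 mm; axes as the rack.
- solder_spool: bystander: spool of solder wire, 52 x 76 x 42 mm; origin under its centre
- tape_black: bystander: flat black tape roll, 69 mm across, 19 mm high; origin under its centre

How it is judged (in metres and radians):
On the way:
1. all four boards are lifted off the table together (each board's centre more than 50 mm up) (height (world z) of each of board_1_c, board_2_c, board_3_c, board_4_c above 0.05 m), for 0.2 s.
At the end, for the whole second after the job is handed in: Boards flat in the box under the lip (within 6 mm lengthwise, 5 mm crosswise of its middle; top centre at most 31.5 mm over its floor); every can at rest in the rack in the bottom row or saddled in a gap (within 10 mm; ends within 14 mm of middle, axis within 0.25 rad) (x of board_1_c in the frame of box_floor between -0.006 and 0.006 m and y of board_1_c in the frame of box_floor between -0.005 and 0.005 m and z of board_1_c in the frame of box_floor between 0.001 and 0.0315 m and angle between each of board_1_c, board_2_c, board_3_c, board_4_c's own z axis and vertical below 0.06 rad and linear speed of each of board_1, board_2, board_3, board_4, can_1, can_2, can_3, can_4, can_5, can_6 below 0.02 m/s and x of board_2_c in the frame of box_floor between -0.006 and 0.006 m and y of board_2_c in the frame of box_floor between -0.005 and 0.005 m and z of board_2_c in the frame of box_floor between 0.001 and 0.0315 m and x of board_3_c in the frame of box_floor between -0.006 and 0.006 m and y of board_3_c in the frame of box_floor between -0.005 and 0.005 m and z of board_3_c in the frame of box_floor between 0.001 and 0.0315 m and x of board_4_c in the frame of box_floor between -0.006 and 0.006 m and y of board_4_c in the frame of box_floor between -0.005 and 0.005 m and z of board_4_c in the frame of box_floor between 0.001 and 0.0315 m and ((z of can_1_c in the frame of rack_floor between 0.014 and 0.026 m and x of can_1_c in the frame of rack_floor between -0.052 and 0.052 m) or (z of can_1_c in the frame of rack_floor between 0.045 and 0.062 m and x of can_1_c in the frame of rack_floor between 0.011 and 0.031 m) or (z of can_1_c in the frame of rack_floor between 0.045 and 0.062 m and x of can_1_c in the frame of rack_floor between -0.031 and -0.011 m) or (z of can_1_c in the frame of rack_floor between 0.078 and 0.098 m and x of can_1_c in the frame of rack_floor between -0.012 and 0.012 m)) and y of can_1_c in the frame of rack_floor between -0.014 and 0.014 m and angle between the x axis of each of can_1_c, can_2_c, can_3_c, can_4_c, can_5_c, can_6_c and the y axis of rack_floor, either way round below 0.25 rad and ((z of can_2_c in the frame of rack_floor between 0.014 and 0.026 m and x of can_2_c in the frame of rack_floor between -0.052 and 0.052 m) or (z of can_2_c in the frame of rack_floor between 0.045 and 0.062 m and x of can_2_c in the frame of rack_floor between 0.011 and 0.031 m) or (z of can_2_c in the frame of rack_floor between 0.045 and 0.062 m and x of can_2_c in the frame of rack_floor between -0.031 and -0.011 m) or (z of can_2_c in the frame of rack_floor between 0.078 and 0.098 m and x of can_2_c in the frame of rack_floor between -0.012 and 0.012 m)) and y of can_2_c in the frame of rack_floor between -0.014 and 0.014 m and ((z of can_3_c in the frame of rack_floor between 0.014 and 0.026 m and x of can_3_c in the frame of rack_floor between -0.052 and 0.052 m) or (z of can_3_c in the frame of rack_floor between 0.045 and 0.062 m and x of can_3_c in the frame of rack_floor between 0.011 and 0.031 m) or (z of can_3_c in the frame of rack_floor between 0.045 and 0.062 m and x of can_3_c in the frame of rack_floor between -0.031 and -0.011 m) or (z of can_3_c in the frame of rack_floor between 0.078 and 0.098 m and x of can_3_c in the frame of rack_floor between -0.012 and 0.012 m)) and y of can_3_c in the frame of rack_floor between -0.014 and 0.014 m and ((z of can_4_c in the frame of rack_floor between 0.014 and 0.026 m and x of can_4_c in the frame of rack_floor between -0.052 and 0.052 m) or (z of can_4_c in the frame of rack_floor between 0.045 and 0.062 m and x of can_4_c in the frame of rack_floor between 0.011 and 0.031 m) or (z of can_4_c in the frame of rack_floor between 0.045 and 0.062 m and x of can_4_c in the frame of rack_floor between -0.031 and -0.011 m) or (z of can_4_c in the frame of rack_floor between 0.078 and 0.098 m and x of can_4_c in the frame of rack_floor between -0.012 and 0.012 m)) and y of can_4_c in the frame of rack_floor between -0.014 and 0.014 m and ((z of can_5_c in the frame of rack_floor between 0.014 and 0.026 m and x of can_5_c in the frame of rack_floor between -0.052 and 0.052 m) or (z of can_5_c in the frame of rack_floor between 0.045 and 0.062 m and x of can_5_c in the frame of rack_floor between 0.011 and 0.031 m) or (z of can_5_c in the frame of rack_floor between 0.045 and 0.062 m and x of can_5_c in the frame of rack_floor between -0.031 and -0.011 m) or (z of can_5_c in the frame of rack_floor between 0.078 and 0.098 m and x of can_5_c in the frame of rack_floor between -0.012 and 0.012 m)) and y of can_5_c in the frame of rack_floor between -0.014 and 0.014 m and ((z of can_6_c in the frame of rack_floor between 0.014 and 0.026 m and x of can_6_c in the frame of rack_floor between -0.052 and 0.052 m) or (z of can_6_c in the frame of rack_floor between 0.045 and 0.062 m and x of can_6_c in the frame of rack_floor between 0.011 and 0.031 m) or (z of can_6_c in the frame of rack_floor between 0.045 and 0.062 m and x of can_6_c in the frame of rack_floor between -0.031 and -0.011 m) or (z of can_6_c in the frame of rack_floor between 0.078 and 0.098 m and x of can_6_c in the frame of rack_floor between -0.012 and 0.012 m)) and y of can_6_c in the frame of rack_floor between -0.014 and 0.014 m); the robot touches nothing.
It fails at once if the solder spool is shifted by more than 40 mm (distance of solder_spool from where it was at the start of the episode above 0.04 m).
It fails at once if the black tape roll is shifted by more than 40 mm (distance of tape_black from where it was at the start of the episode above 0.04 m).
Of can_1, can_2, can_3, can_4, can_5, can_6 only 4 to 6 are there at a start; the rules pass over those that are not, and their reading is None.
At some moment in a run one of board_box may be knocked a few centimetres aside while the robot is not near it.
It also fails if it takes over 192 s, if anything falls off the work surface, if the arm or the gripper's body presses on something with over 40 N, if the wrist force passes 120 N, or if a joint passes its speed limit or range.

## Working session

There is one attempt and no reset: what is moved stays moved. The work goes in short steps, Python scripts to look and compute and a tool call to move; the robot and the scene stay as the last step left them, time stands still between calls to the robot, and variables do not carry over. Pictures are saved under pics/ and viewed, at most 14 in all, crops included, and the job is handed in when it is done.

Besides the shell and the picture viewer there is one more tool, called after ">>>" as name(argument=value, ...) on one line, values as JSON. jog_arm: Moves the arm, as the interface text tells. Its arguments: {"type":"object","properties":{"increments":{"type":"array"},"newtons":{"type":"number"}},"required":["increments"]}

```bash
ls; mkdir -p pics; cat > h.py <<'E'
from workcell import *
import numpy as np, cv2, pickle
from scipy.spatial.transform import Rotation as Ro
def cap(n,save=None):
    s=state(); c=capture(n)
    if n=="wrist":
        T=np.eye(4);T[:3,:3]=Ro.from_quat(s["tcp_rot"]).as_matrix();T[:3,3]=tp(s)
        M=np.linalg.inv(T@np.array(c["hand_eye"])); c["R"],c["t"]=M[:3,:3],M[:3,3]
    c={k:(np.array(v) if isinstance(v,(list,np.ndarray)) else v) for k,v in c.items()}
    if save: cv2.imwrite(f"pics/{save}.png",c["frame"][:,:,::-1]); pickle.dump(c,open(f"pics/{save}.pkl","wb"))
    return c
def tp(s):
    p=np.array(s["tool_pos"],float); return p
def D(c): return np.array([c["k1"],0,0,0,0.]) 
def ray(c,uv):
    # k1 only: distorted = und*(1+k1 r^2)
    q=cv2.undistortPoints(np.array(uv,float).reshape(-1,1,2),c["K"],D(c)).reshape(-1,2)
    d=np.c_[q,np.ones(len(q))]@c["R"]; return -c["R"].T@c["t"],d
def onz(c,uv,z):
    o,d=ray(c,uv); return o+d*((z-o[2])/d[:,2])[:,None]
def proj(c,X):
    X=np.array(X,float).reshape(-1,3); return cv2.projectPoints(X,cv2.Rodrigues(c["R"])[0],c["t"],c["K"],D(c))[0].reshape(-1,2)
E
python3 - <<'E'
from h import *
print(state())
for n in("top","scene","wrist"):
    c=cap(n,n+"0"); print(n,c["K"].tolist(),c["k1"],(-c["R"].T@c["t"]).round(0))
E
```

```text
pics
{'clock': 0.0, 'qpos': array([ 1.28111239e+00,  2.64714167e-01,  1.60534457e+00, -2.42684135e-05,
        1.27369997e+00, -3.68772980e-02]), 'qvel': array([-2.47844141e-05, -1.77606225e-03,  1.00671861e-03, -1.73816396e-03,
        1.64928118e-03,  1.65844848e-03]), 'tau': array([-1.11416317e-03, -5.02120757e+01, -3.56874454e+01,  7.26301759e-02,
        2.94697273e-02, -1.89027933e-04]), 'tool_pos': array([168.62737355, 652.87557757, 237.43016832]), 'tcp_rot': array([ 1.26063372e-01,  9.92021599e-01, -1.07050860e-03, -1.64608305e-04]), 'wrist_force': array([-0.1745101 ,  0.41596413, -0.50345508]), 'ft_torque': array([-0.02634978, -0.01820375, -0.04402367]), 'finger_force': 0.0, 'width': 1.0042401115635857}
top [[461.57268363977454, 0.0, 320.1080581662307], [0.0, 461.57268363977454, 240.79191863066242], [0.0, 0.0, 1.0]] -0.10055958908672853 [358. -38. 988.]
scene [[528.9325910158731, 0.0, 320.75762714493766], [0.0, 528.9325910158731, 235.47982806709481], [0.0, 0.0, 1.0]] -0.007844648810030582 [ 104. -599.  832.]
wrist [[363.3057667222479, 0.0, 319.0025800620105], [0.0, 363.3057667222479, 232.30047314804634], [0.0, 0.0, 1.0]] 0.0157324829584253 [ 91. 673. 384.]
```

View pics/top0.png

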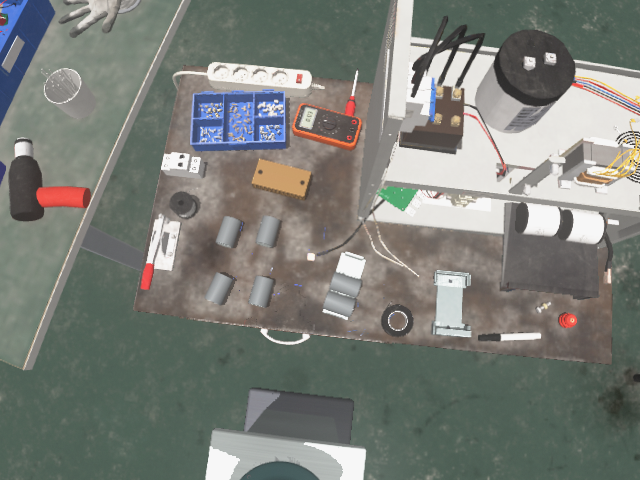

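View pics/scene0.png

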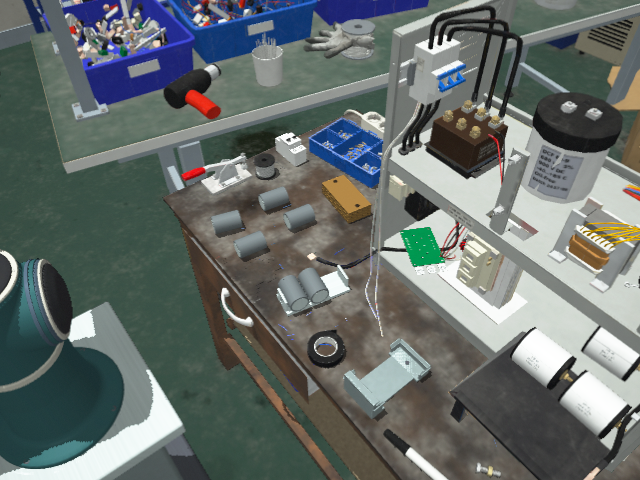

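```bash
python3 - <<'E'
from h import *
c=pickle.load(open("pics/top0.pkl","rb")); f=c["frame"]
cr=f[140:345,190:490]; cv2.imwrite("pics/topc.png",cv2.resize(cr,None,fx=2.6,fy=2.6,interpolation=cv2.INTER_CUBIC)[:,:,::-1])
hsv=cv2.cvtColor(f,cv2.COLOR_RGB2HSV)
for n,uv in dict(a=(229,232),b=(268,232),c=(220,289),d=(262,291),r=(345,285),box=(452,302),pile=(282,178),tape=(397,320),spool=(183,206)).items():
    print(n,hsv[uv[1],uv[0]],onz(c,[uv],20).round(0))
m=(cv2.inRange(hsv,(8,100,110),(22,255,255)))[140:220,230:330]
k,_=cv2.findContours(m,0,2); k=max(k,key=cv2.contourArea).reshape(-1,2)+[230,140]
w=onz(c,k,32)[:,:2]; print(cv2.minAreaRect(w.astype(np.float32)))
print(onz(c,k[cv2.convexHull(k.astype(np.int32),returnPoints=False).ravel()],32)[:,:2].round(0).tolist())
E
```

```text
a [ 98   6 163] [[561. 183.  20.]]
b [100   5 168] [[571.  99.  20.]]
c [ 98   6 162] [[437. 183.  20.]]
d [ 98   6 168] [[444.  94.  20.]]
r [ 96   7 189] [[477. -78.  20.]]
box [ 84  12 217] [[ 467. -306.   20.]]
pile [ 16 120 204] [[696.  86.  20.]]
tape [ 12  56 118] [[ 416. -193.   20.]]
spool [ 0 12 87] [[607. 294.  20.]]
((690.5326538085938, 87.13924407958984), (120.2508544921875, 66.4166488647461), 81.37130737304688)
[[731.0, 137.0], [718.0, 46.0], [715.0, 30.0], [713.0, 25.0], [706.0, 24.0], [697.0, 25.0], [650.0, 33.0], [651.0, 46.0], [665.0, 140.0], [669.0, 145.0], [673.0, 148.0], [680.0, 149.0], [718.0, 144.0], [726.0, 143.0], [731.0, 139.0]]
```

View pics/topc.png

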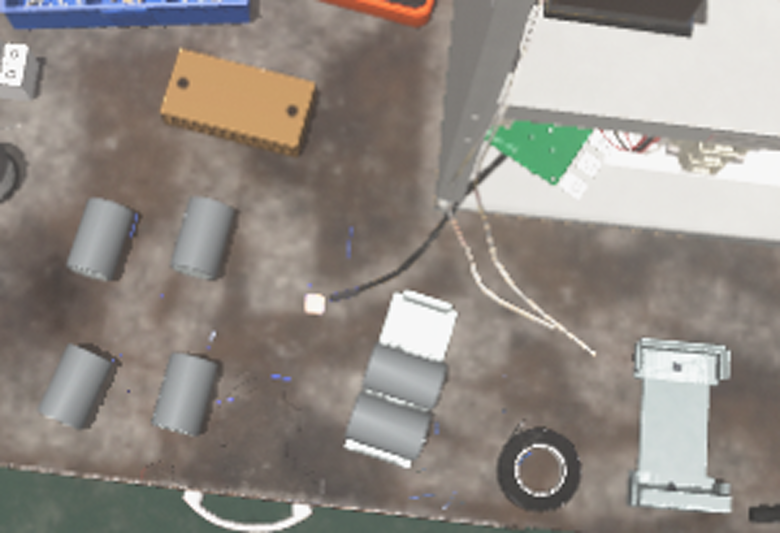

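```bash
cat >> h.py <<'E'
def hd(s): 
    m=Ro.from_quat(s["tcp_rot"]).as_matrix(); return np.arctan2(m[1,1],m[0,1])
def go(x,y,z,h=None,s=None,p=None,h0=None):
    """print dp (m) and twist from pose p,h0 (default: now) to world TCP x,y,z mm, heading h of tool y"""
    s=state(); p=tp(s) if p is None else np.array(p,float); h0=hd(s) if h0 is None else h0
    a=h0; R=np.array([[-np.sin(a)*-1*-1,np.cos(a),0],[np.cos(a),np.sin(a),0],[0,0,-1]])
    # tool x = y cross z with z down
    ty=np.array([np.cos(a),np.sin(a),0]); tz=np.array([0,0,-1.]); R=np.c_[np.cross(ty,tz),ty,tz]
    d=R.T@(np.array([x,y,z])-p)/1000; tw=0 if h is None else -((h-h0+np.pi)%(2*np.pi)-np.pi)
    print("dp",d.round(4).tolist(),"twist",round(tw,4)); return d,tw
E
python3 -c "
from h import *
s=state();print(hd(s));go(560,20,300,np.pi/2)"
```

```text
1.3179783211197746
dp [-0.5372, -0.515, -0.0623] twist -0.2528
```

>>> jog_arm(increments=[{"dp":[-0.537,-0.515,-0.062],"twist":-0.253,"gripper":-1},{"dp":[-0.537,-0.515,-0.062],"twist":-0.253,"gripper":-1},{"dp":[-0.537,-0.515,-0.062],"twist":-0.253,"gripper":-1},{"dp":[-0.537,-0.515,-0.062],"twist":-0.253,"gripper":-1},{"dp":[-0.537,-0.515,-0.062],"twist":-0.253,"gripper":-1},{"dp":[-0.537,-0.515,-0.062],"twist":-0.253,"gripper":-1},{"dp":[-0.537,-0.515,-0.062],"twist":-0.253,"gripper":-1},{"dp":[-0.537,-0.515,-0.062],"twist":-0.253,"gripper":-1},{"dp":[-0.537,-0.515,-0.062],"twist":-0.253,"gripper":-1},{"dp":[-0.537,-0.515,-0.062],"twist":-0.253,"gripper":-1},{"dp":[-0.537,-0.515,-0.062],"twist":-0.253,"gripper":-1},{"dp":[-0.537,-0.515,-0.062],"twist":-0.253,"gripper":-1},{"dp":[-0.537,-0.515,-0.062],"twist":-0.253,"gripper":-1},{"dp":[-0.537,-0.515,-0.062],"twist":-0.253,"gripper":-1},{"dp":[-0.537,-0.515,-0.062],"twist":-0.253,"gripper":-1},{"dp":[-0.537,-0.515,-0.062],"twist":-0.253,"gripper":-1},{"dp":[-0.537,-0.515,-0.062],"twist":-0.253,"gripper":-1},{"dp":[-0.537,-0.515,-0.062],"twist":-0.253,"gripper":-1},{"dp":[-0.537,-0.515,-0.062],"twist":-0.253,"gripper":-1},{"dp":[-0.537,-0.515,-0.062],"twist":-0.253,"gripper":-1}])

```text
clock: 2.15
tool_pos: [559.3, 21.9, 300.7]
tcp_rot: [-0.001, 1.0, 0.0, -0.0]
wrist_force: [-1.2, -0.0, 0.3]
width: 1.003
finger_force: 0.0
```

```bash
python3 -c "
from h import *
s=state();print(tp(s),hd(s),s['clock'],s['qpos'].round(3));c=cap('wrist','w1')"
```

```text
[559.3371226   21.93581675 300.69024354] 1.5730375933655893 2.15 [-0.005  0.013  1.774  0.     1.355 -1.578]
```

View pics/w1.png

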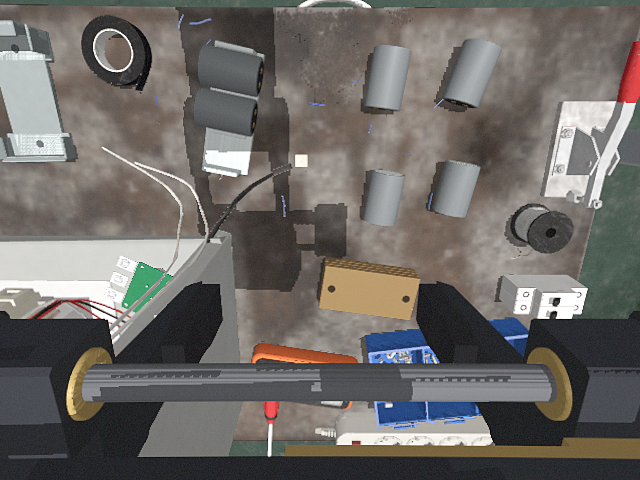

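```bash
cat > cans.py <<'E'
from h import *
def grey(c,lo=90,hi=200,smax=22):
    hsv=cv2.cvtColor(c["frame"],cv2.COLOR_RGB2HSV)
    m=cv2.inRange(hsv,(60,3,lo),(140,smax,hi)); m=cv2.morphologyEx(m,cv2.MORPH_CLOSE,np.ones((5,5)));return cv2.morphologyEx(m,cv2.MORPH_OPEN,np.ones((7,7)))
def cans(c,x0,y0,x1,y1,z=20,amin=800,**k):
    m=grey(c,**k); q=np.zeros_like(m); q[y0:y1,x0:x1]=m[y0:y1,x0:x1]
    for k in cv2.findContours(q,0,1)[0]:
        if cv2.contourArea(k)<amin: continue
        w=onz(c,k.reshape(-1,2),z)[:,:2].astype(np.float32); (cx,cy),(a,b),an=cv2.minAreaRect(w)
        if b>a: a,b,an=b,a,an+90
        print(np.round([cx,cy,a,b,an],1),cv2.boundingRect(k))
E
python3 - <<'E'
from cans import *
c=pickle.load(open("pics/w1.pkl","rb")); print((-c["R"].T@c["t"]).round(0))
hsv=cv2.cvtColor(c["frame"],cv2.COLOR_RGB2HSV)
for p in [(388,80),(470,70),(383,195),(455,190),(225,72),(330,110),(480,120)]: print(p,hsv[p[1],p[0]])
cans(c,345,25,510,235)
print("top"); c=pickle.load(open("pics/top0.pkl","rb")); cans(c,205,205,285,315,amin=200)
E
```

```text
[479.  21. 447.]
(388, 80) [102   7 179]
(470, 70) [100  14 165]
(383, 195) [102   8 168]
(455, 190) [101  12 164]
(225, 72) [110  16  95]
(330, 110) [ 11  44 110]
(480, 120) [14 66 85]
[574.5  98.9  66.6  39.  172.6] (365, 170, 39, 56)
[563.3 184.4  64.7  39.8 170.9] (436, 161, 43, 56)
[440.9  95.4  62.7  38.8 172.2] (366, 45, 44, 65)
[435.3 186.3  63.5  39.8 163.2] (447, 39, 53, 66)
top
[443.4  97.7  60.5  36.9 173.8] (250, 277, 21, 29)
[438.3 186.6  60.1  36.9 164. ] (208, 275, 22, 28)
[562.4 185.9  63.   37.5 169.8] (218, 218, 21, 28)
[573.3 101.7  63.   34.8 172.7] (258, 217, 18, 29)
```

```bash
python3 - <<'E'
from cans import *
c=pickle.load(open("pics/w1.pkl","rb")); f=c["frame"]
print("rack cans w"); cans(c,190,40,275,140,lo=40,z=28,smax=60)
cr=f[30:190,180:290]; a=cv2.resize(cr,None,fx=3.6,fy=3.6,interpolation=cv2.INTER_CUBIC)
t=pickle.load(open("pics/top0.pkl","rb"));print("top"); cans(t,320,245,368,320,amin=200,z=28)
b=cv2.resize(t["frame"][245:325,318:373],None,fx=7.2,fy=7.2,interpolation=cv2.INTER_CUBIC)
print(a.shape,b.shape)
h=max(a.shape[0],b.shape[0]); P=lambda i:np.pad(i,((0,h-i.shape[0]),(0,0),(0,0)))
cv2.imwrite("pics/rk.png",np.hstack([P(a),P(b)])[:,:,::-1])
E
```

```text
rack cans w
[459.7 -78.5 100.9  67.4 168.9] (194, 42, 70, 98)
top
[454.  -72.9  89.7  59.5 168.3] (325, 273, 35, 44)
(576, 396, 3) (576, 396, 3)
```

View pics/rk.png

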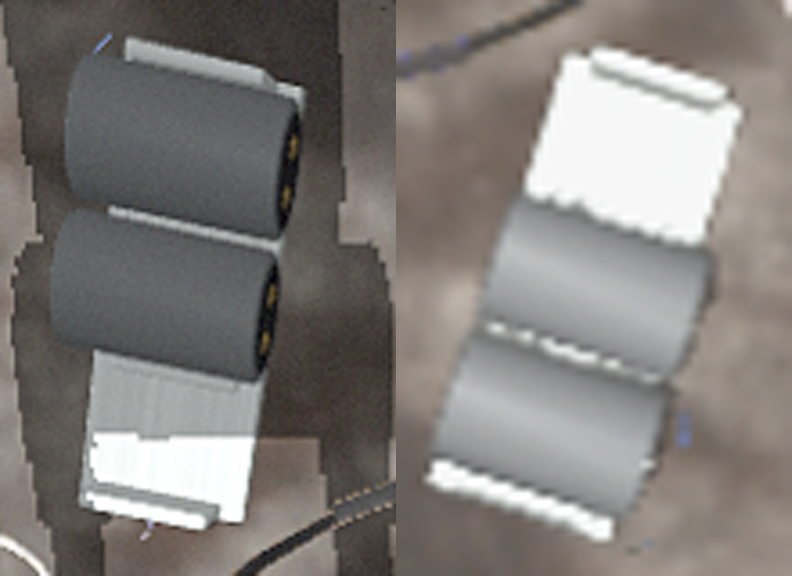

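```bash
python3 - <<'E'
from h import *
t=pickle.load(open("pics/top0.pkl","rb")); w=pickle.load(open("pics/w1.pkl","rb"))
T=lambda p:np.array(p)/7.2+[318,245]-.5
W=lambda p:np.array(p)/3.6+[180,30]-.5
for n,c,p,z in [("far stop T",t,T([[663,80],[595,52],[733,95]]),34),("near stop T",t,T([[521,500],[430,470],[612,532]]),34),
 ("midcan T",t,T([[515,197],[712,253],[670,378],[480,322]]),28),("nearcan T",t,T([[475,338],[668,388],[628,515],[435,455]]),28),
 ("far stop W",w,W([[150,503],[85,487],[215,518]]),34),("near stop W",w,W([[200,62],[125,42],[270,85]]),34),
 ("midcan W",w,W([[70,208],[275,247],[262,380],[52,340]]),28),("nearcan W",w,W([[85,55],[298,97],[280,238],[68,200]]),28)]:
    q=onz(c,p,z)[:,:2]; print(n,q.round(1).tolist(),"mean",q.mean(0).round(1))
E
```

```text
far stop T [[552.4, -206.0], [558.4, -185.4], [550.3, -226.8]] mean [ 553.7 -206.1]
near stop T [[426.2, -175.2], [431.7, -148.5], [420.0, -201.9]] mean [ 426.  -175.2]
midcan T [[513.9, -166.5], [504.1, -225.4], [466.4, -216.0], [476.3, -159.6]] mean [ 490.2 -191.9]
nearcan T [[471.5, -158.6], [463.4, -215.6], [425.8, -207.1], [436.6, -150.2]] mean [ 449.3 -182.9]
far stop W [[538.3, -89.3], [533.5, -109.2], [543.0, -69.2]] mean [538.3 -89.2]
near stop W [[413.9, -64.9], [409.0, -85.6], [419.7, -45.3]] mean [414.2 -65.3]
midcan W [[452.2, -107.5], [462.6, -47.2], [501.2, -53.2], [489.7, -116.8]] mean [476.4 -81.2]
nearcan W [[411.4, -99.0], [421.9, -38.4], [460.1, -45.5], [450.0, -107.8]] mean [435.8 -72.7]
```

```bash
python3 - <<'E'
from h import *
t=pickle.load(open("pics/top0.pkl","rb"))
T=lambda p:(np.array(p)-[396,0])/7.2+[318,245]-.5
for n,c,p,z in [("far stop T",t,T([[663,80],[595,52],[733,95]]),34),("near stop T",t,T([[521,500],[430,470],[612,532]]),34),
 ("midcan T",t,T([[515,197],[712,253],[670,378],[480,322]]),28),("nearcan T",t,T([[475,338],[668,388],[628,515],[435,455]]),28)]:
    q=onz(c,p,z)[:,:2]; print(n,q.round(1).tolist(),"mean",q.mean(0).round(1))
E
```

```text
far stop T [[538.9, -90.6], [544.8, -70.0], [536.8, -111.3]] mean [540.2 -90.6]
near stop T [[413.3, -62.9], [418.7, -36.1], [407.3, -89.6]] mean [413.1 -62.9]
midcan T [[500.5, -51.6], [490.8, -110.3], [453.3, -101.9], [463.1, -45.6]] mean [476.9 -77.3]
nearcan T [[458.3, -44.7], [450.4, -101.6], [412.9, -93.9], [423.5, -37.1]] mean [436.3 -69.3]
```

```bash
python3 - <<'E'
from h import *
t=pickle.load(open("pics/top0.pkl","rb")); w=pickle.load(open("pics/w1.pkl","rb"))
for z in (0,10,20,50): print(z,onz(t,[(362,214),(490,240)],z).round(0).tolist(),onz(w,[(206,240),(232,238),(10,240)],z).round(0).tolist())
go(574,100,90,np.radians(-7.2));go(574,100,8,np.radians(-7.2))
E
```

```text
0 [[641.0, -99.0, 0.0], [615.0, -389.0, 0.0]] [[635.0, -125.0, 0.0], [632.0, -92.0, 0.0], [636.0, -377.0, 0.0]]
10 [[638.0, -99.0, 10.0], [613.0, -385.0, 10.0]] [[632.0, -122.0, 10.0], [629.0, -89.0, 10.0], [632.0, -368.0, 10.0]]
20 [[635.0, -98.0, 20.0], [610.0, -382.0, 20.0]] [[628.0, -119.0, 20.0], [625.0, -86.0, 20.0], [629.0, -359.0, 20.0]]
50 [[626.0, -96.0, 50.0], [602.0, -371.0, 50.0]] [[618.0, -109.0, 50.0], [615.0, -79.0, 50.0], [618.0, -332.0, 50.0]]
dp [-0.0147, 0.0782, 0.2108] twist 1.6985
dp [-0.0147, 0.0782, 0.2928] twist 1.6985
```

>>> jog_arm(increments=[{"dp":[-0.015,0.078,0.2],"twist":1.7,"gripper":-1},{"dp":[-0.015,0.078,0.2],"twist":1.7,"gripper":-1},{"dp":[-0.015,0.078,0.2],"twist":1.7,"gripper":-1},{"dp":[-0.015,0.078,0.2],"twist":1.7,"gripper":-1},{"dp":[-0.015,0.078,0.2],"twist":1.7,"gripper":-1},{"dp":[-0.015,0.078,0.2],"twist":1.7,"gripper":-1},{"dp":[-0.015,0.078,0.2],"twist":1.7,"gripper":-1},{"dp":[-0.015,0.078,0.2],"twist":1.7,"gripper":-1},{"dp":[-0.015,0.078,0.2],"twist":1.7,"gripper":-1},{"dp":[-0.015,0.078,0.2],"twist":1.7,"gripper":-1},{"dp":[-0.015,0.078,0.2],"twist":1.7,"gripper":-1},{"dp":[-0.015,0.078,0.2],"twist":1.7,"gripper":-1},{"dp":[-0.015,0.078,0.2],"twist":1.7,"gripper":-1},{"dp":[-0.015,0.078,0.24],"twist":1.7,"gripper":-1},{"dp":[-0.015,0.078,0.27],"twist":1.7,"gripper":-1},{"dp":[-0.015,0.078,0.292],"twist":1.7,"gripper":-1},{"dp":[-0.015,0.078,0.292],"twist":1.7,"gripper":-1},{"dp":[-0.015,0.078,0.292],"twist":1.7,"gripper":-1},{"dp":[-0.015,0.078,0.292],"twist":1.7,"gripper":-1}])

```text
clock: 4.1
tool_pos: [576.3, 99.0, 10.4]
tcp_rot: [0.751, 0.66, 0.001, 0.001]
wrist_force: [0.3, -0.1, -0.6]
width: 1.003
finger_force: 0.0
```

```bash
python3 - <<'E'
from h import *
s=state();print(tp(s),hd(s),s["clock"])
R=np.radians(78.5)
go(517.4,-86.3,16,R); go(517.4,-86.3,120,R)
E
```

```text
[576.34905613  98.98554923  10.38221525] -0.12825522248769541 4.1
dp [-0.1913, -0.0348, -0.0056] twist -1.4983
dp [-0.1913, -0.0348, -0.1096] twist -1.4983
```

>>> jog_arm(newtons=15, increments=[{"dp":[0,0,0],"twist":0,"gripper":1},{"dp":[0,0,0],"twist":0,"gripper":1},{"dp":[0,0,0],"twist":0,"gripper":1},{"dp":[0,0,0],"twist":0,"gripper":1},{"dp":[0,0,0],"twist":0,"gripper":1},{"dp":[0,0,-0.04],"twist":0,"gripper":1},{"dp":[0,0,-0.08],"twist":0,"gripper":1},{"dp":[-0.191,-0.035,-0.11],"twist":-1.498,"gripper":1},{"dp":[-0.191,-0.035,-0.11],"twist":-1.498,"gripper":1},{"dp":[-0.191,-0.035,-0.11],"twist":-1.498,"gripper":1},{"dp":[-0.191,-0.035,-0.11],"twist":-1.498,"gripper":1},{"dp":[-0.191,-0.035,-0.11],"twist":-1.498,"gripper":1},{"dp":[-0.191,-0.035,-0.11],"twist":-1.498,"gripper":1},{"dp":[-0.191,-0.035,-0.11],"twist":-1.498,"gripper":1},{"dp":[-0.191,-0.035,-0.11],"twist":-1.498,"gripper":1},{"dp":[-0.191,-0.035,-0.11],"twist":-1.498,"gripper":1},{"dp":[-0.191,-0.035,-0.11],"twist":-1.498,"gripper":1},{"dp":[-0.191,-0.035,-0.11],"twist":-1.498,"gripper":1},{"dp":[-0.191,-0.035,-0.11],"twist":-1.498,"gripper":1},{"dp":[-0.191,-0.035,-0.11],"twist":-1.498,"gripper":1}])

```text
clock: 6.1
tool_pos: [515.4, -86.3, 118.4]
tcp_rot: [0.101, 0.995, 0.0, -0.0]
wrist_force: [0.3, 0.4, -0.9]
width: 0.682
finger_force: 15.0
```

```bash
python3 - <<'E'
from h import *
s=state();print(tp(s),hd(s),s["clock"],s["width"],s["finger_force"])
cap("wrist","w2")
R=np.radians(78.5)
go(517.4,-86.3,18,R)
E
```

```text
[515.41938614 -86.30441643 118.43674441] 1.3678104080902458 6.1 0.6823832008527256 15.000000478466973
dp [-0.0019, 0.0004, 0.1005] twist -0.0021
```

View pics/w2.png

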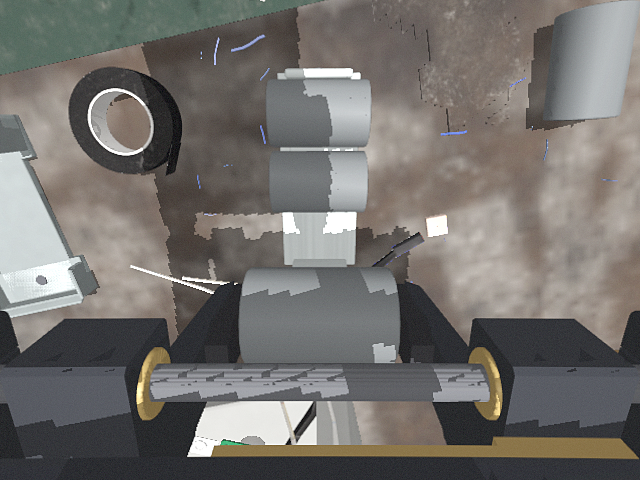

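```bash
python3 - <<'E'
from h import *
c=pickle.load(open("pics/w2.pkl","rb"));f=c["frame"]
print(f[215:300,319].tolist()[::1][38:55]); print(onz(c,[(319,75),(319,258),(285,264),(352,264)],34).round(1).tolist())
print(onz(c,[(319,181.5),(319,112)],28).round(1).tolist())
r=f[:,319].astype(int).sum(1); print([(i,int(r[i])) for i in range(60,270,1) if abs(r[i]-r[i-1])>60])
E
```

```text
[[187, 191, 190], [183, 188, 187], [185, 189, 189], [185, 190, 190], [186, 191, 190], [184, 191, 188], [144, 148, 149], [153, 158, 157], [153, 156, 155], [154, 158, 156], [153, 159, 158], [153, 158, 157], [158, 162, 160], [154, 158, 159], [93, 94, 97], [84, 83, 84], [80, 84, 82]]
[[415.2, -66.3, 34.0], [528.0, -89.4, 34.0], [527.7, -113.2, 34.0], [536.9, -68.1, 34.0]]
[[477.5, -79.1, 28.0], [435.2, -70.4, 28.0]]
[(68, 639), (69, 765), (77, 555), (78, 339), (80, 460), (94, 479), (95, 326), (147, 426), (148, 590), (151, 258), (212, 415), (213, 609), (259, 441), (267, 284)]
```

>>> jog_arm(increments=[{"dp":[-0.002,0,0.04],"twist":0,"gripper":1},{"dp":[-0.002,0,0.075],"twist":0,"gripper":1},{"dp":[-0.002,0,0.09],"twist":0,"gripper":1},{"dp":[-0.002,0,0.095],"twist":0,"gripper":1},{"dp":[-0.002,0,0.098],"twist":0,"gripper":1},{"dp":[-0.002,0,0.1],"twist":0,"gripper":1},{"dp":[-0.002,0,0.1],"twist":0,"gripper":1},{"dp":[-0.002,0,0.1],"twist":0,"gripper":1}])

```text
clock: 6.95
tool_pos: [518.5, -86.9, 19.8]
tcp_rot: [0.101, 0.995, -0.0, 0.001]
wrist_force: [0.4, 0.2, -1.1]
width: 0.677
finger_force: 15.0
```

```bash
python3 - <<'E'
from h import *
s=state();print(tp(s),hd(s),s["clock"],s["width"],s["finger_force"],s["wrist_force"])
go(563.3,185.5,100,np.radians(-9.5));go(563.3,185.5,9,np.radians(-9.5))
E
```

```text
[518.54533109 -86.90074933  19.77664902] 1.368917244470543 6.95 0.6767411203783766 14.999968379270285 [ 0.44814079  0.18406774 -1.12414876]
dp [0.0108, 0.2758, -0.0802] twist 1.5347
dp [0.0108, 0.2758, 0.0108] twist 1.5347
```

>>> jog_arm(increments=[{"dp":[0,0,0],"twist":0,"gripper":-1},{"dp":[0,0,0],"twist":0,"gripper":-1},{"dp":[0,0,0],"twist":0,"gripper":-1},{"dp":[0,0,0],"twist":0,"gripper":-1},{"dp":[0,0,-0.04],"twist":0,"gripper":-1},{"dp":[0,0,-0.08],"twist":0,"gripper":-1},{"dp":[0.011,0.276,-0.08],"twist":1.535,"gripper":-1},{"dp":[0.011,0.276,-0.08],"twist":1.535,"gripper":-1},{"dp":[0.011,0.276,-0.08],"twist":1.535,"gripper":-1},{"dp":[0.011,0.276,-0.08],"twist":1.535,"gripper":-1},{"dp":[0.011,0.276,-0.08],"twist":1.535,"gripper":-1},{"dp":[0.011,0.276,-0.08],"twist":1.535,"gripper":-1},{"dp":[0.011,0.276,-0.08],"twist":1.535,"gripper":-1},{"dp":[0.011,0.276,-0.08],"twist":1.535,"gripper":-1},{"dp":[0.011,0.276,-0.08],"twist":1.535,"gripper":-1},{"dp":[0.011,0.276,-0.08],"twist":1.535,"gripper":-1},{"dp":[0.011,0.276,-0.08],"twist":1.535,"gripper":-1},{"dp":[0.011,0.276,-0.08],"twist":1.535,"gripper":-1},{"dp":[0.011,0.276,-0.08],"twist":1.535,"gripper":-1}])

```text
clock: 8.85
tool_pos: [562.1, 185.9, 98.6]
tcp_rot: [0.762, 0.647, -0.0, -0.0]
wrist_force: [0.1, -0.1, -0.6]
width: 0.998
finger_force: 0.0
```

```bash
python3 - <<'E'
from h import *
s=state();print(tp(s),hd(s),s["clock"],s["width"])
go(563.3,185.5,9,np.radians(-9.5))
print("rackpos(497.4,-82.6)"); go(497.4,-82.6,130,np.radians(78.5),p=(563.3,185.5,9),h0=np.radians(-9.5))
E
```

```text
[562.08690155 185.870232    98.63414809] -0.1634374119244458 8.85 0.9982377626150848
dp [-0.0002, 0.0013, 0.0896] twist 0.0024
rackpos(497.4,-82.6)
dp [-0.2753, -0.0207, -0.121] twist -1.5359
```

>>> jog_arm(increments=[{"dp":[0,0.001,0.05],"twist":0,"gripper":-1},{"dp":[0,0.001,0.08],"twist":0,"gripper":-1},{"dp":[0,0.001,0.089],"twist":0,"gripper":-1},{"dp":[0,0.001,0.089],"twist":0,"gripper":-1},{"dp":[0,0.001,0.089],"twist":0,"gripper":1},{"dp":[0,0.001,0.089],"twist":0,"gripper":1},{"dp":[0,0.001,0.089],"twist":0,"gripper":1},{"dp":[0,0.001,0.089],"twist":0,"gripper":1},{"dp":[0,0.001,0.089],"twist":0,"gripper":1},{"dp":[0,0.001,0.05],"twist":0,"gripper":1},{"dp":[0,0.001,0.01],"twist":0,"gripper":1},{"dp":[-0.275,-0.02,-0.03],"twist":-1.533,"gripper":1},{"dp":[-0.275,-0.02,-0.03],"twist":-1.533,"gripper":1},{"dp":[-0.275,-0.02,-0.03],"twist":-1.533,"gripper":1},{"dp":[-0.275,-0.02,-0.03],"twist":-1.533,"gripper":1},{"dp":[-0.275,-0.02,-0.03],"twist":-1.533,"gripper":1},{"dp":[-0.275,-0.02,-0.03],"twist":-1.533,"gripper":1},{"dp":[-0.275,-0.02,-0.03],"twist":-1.533,"gripper":1},{"dp":[-0.275,-0.02,-0.03],"twist":-1.533,"gripper":1},{"dp":[-0.275,-0.02,-0.03],"twist":-1.533,"gripper":1}])

```text
clock: 10.85
tool_pos: [496.5, -82.8, 128.7]
tcp_rot: [0.221, 0.975, -0.0, -0.0]
wrist_force: [-0.0, 0.6, -0.6]
width: 0.679
finger_force: 15.0
```

```bash
python3 - <<'E'
from h import *
s=state();print(tp(s),hd(s),s["clock"],s["width"],s["finger_force"])
go(497.4,-82.6,130,np.radians(78.5))
c=cap("top","top1");f=c["frame"]
cv2.imwrite("pics/t1c.png",cv2.resize(f[200:345,300:500],None,fx=4,fy=4,interpolation=cv2.INTER_CUBIC)[:,:,::-1])
E
```

```text
[496.47408291 -82.77634669 128.65239036] 1.1255068223821982 10.85 0.6785588228907744 14.994546080706641
dp [-0.0008, 0.0006, -0.0013] twist -0.2446
```

>>> jog_arm(increments=[{"dp":[-0.001,0,0],"twist":-0.245,"gripper":1},{"dp":[-0.001,0,0],"twist":-0.245,"gripper":1},{"dp":[-0.001,0,0],"twist":-0.245,"gripper":1},{"dp":[-0.001,0,0],"twist":-0.245,"gripper":1}])

```text
clock: 11.3
tool_pos: [497.7, -82.3, 128.5]
tcp_rot: [0.104, 0.995, -0.0, -0.0]
wrist_force: [-0.8, -0.3, -1.0]
width: 0.677
finger_force: 15.0
```

```bash
python3 - <<'E'
from h import *
s=state();print(tp(s),hd(s),s["clock"])
c=cap("wrist","w3")
go(497.4,-82.6,53,np.radians(78.5)); print("next can C from place"); go(442,96.5,100,np.radians(-7.3),p=(497.4,-82.6,53),h0=np.radians(78.5))
E
```

```text
[497.67694478 -82.33082658 128.53862173] 1.3623381795024843 11.3
dp [0.0003, -0.0003, 0.0756] twist -0.0071
next can C from place
dp [0.09, 0.1645, -0.047] twist 1.4975
```

View pics/w3.png

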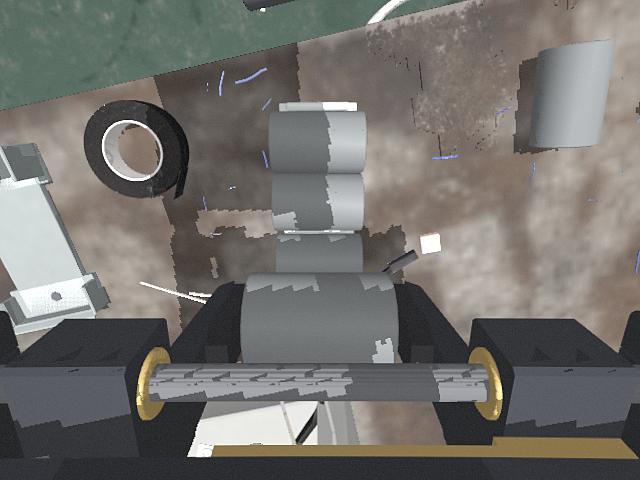

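>>> jog_arm(increments=[{"dp":[0,0,0.04],"twist":-0.007,"gripper":1},{"dp":[0,0,0.06],"twist":-0.007,"gripper":1},{"dp":[0,0,0.07],"twist":-0.007,"gripper":1},{"dp":[0,0,0.075],"twist":-0.007,"gripper":1},{"dp":[0,0,0.076],"twist":-0.007,"gripper":1},{"dp":[0,0,0.077],"twist":-0.007,"gripper":1},{"dp":[0,0,0.077],"twist":-0.007,"gripper":1},{"dp":[0,0,0.077],"twist":-0.007,"gripper":1}])

```text
clock: 12.15
tool_pos: [497.4, -82.3, 53.5]
tcp_rot: [0.099, 0.995, 0.0, -0.001]
wrist_force: [-6.8, 2.3, 9.0]
width: 0.681
finger_force: 15.0
```

```bash
python3 - <<'E'
from h import *
s=state();print(tp(s),hd(s),s["clock"],s["wrist_force"])
go(442,96.5,130,np.radians(-7.3))
E
```

```text
[497.42761782 -82.32701377  53.48038384] 1.3719965838270578 12.15 [-6.78010414  2.2863551   8.9778001 ]
dp [0.0897, 0.1644, -0.0765] twist 1.4994
```

>>> jog_arm(increments=[{"dp":[0.001,0,-0.001],"twist":0,"gripper":1},{"dp":[0.001,0,-0.001],"twist":0,"gripper":-1},{"dp":[0.001,0,-0.001],"twist":0,"gripper":-1},{"dp":[0.001,0,-0.001],"twist":0,"gripper":-1},{"dp":[0.001,0,-0.001],"twist":0,"gripper":-1},{"dp":[0.001,0,-0.04],"twist":0,"gripper":-1},{"dp":[0.001,0,-0.076],"twist":0,"gripper":-1},{"dp":[0.09,0.164,-0.076],"twist":1.5,"gripper":-1},{"dp":[0.09,0.164,-0.076],"twist":1.5,"gripper":-1},{"dp":[0.09,0.164,-0.076],"twist":1.5,"gripper":-1},{"dp":[0.09,0.164,-0.076],"twist":1.5,"gripper":-1},{"dp":[0.09,0.164,-0.076],"twist":1.5,"gripper":-1},{"dp":[0.09,0.164,-0.076],"twist":1.5,"gripper":-1},{"dp":[0.09,0.164,-0.076],"twist":1.5,"gripper":-1},{"dp":[0.09,0.164,-0.076],"twist":1.5,"gripper":-1},{"dp":[0.09,0.164,-0.076],"twist":1.5,"gripper":-1},{"dp":[0.09,0.164,-0.076],"twist":1.5,"gripper":-1},{"dp":[0.09,0.164,-0.06],"twist":1.5,"gripper":-1},{"dp":[0.09,0.164,-0.04],"twist":1.5,"gripper":-1}])

```text
clock: 14.05
tool_pos: [443.2, 96.3, 92.4]
tcp_rot: [0.751, 0.66, 0.001, 0.001]
wrist_force: [-0.0, -0.2, -0.2]
width: 1.003
finger_force: 0.0
```

```bash
python3 - <<'E'
from h import *
s=state();print(tp(s),hd(s),s["clock"],s["width"])
c=cap("wrist","w4"); c=cap("top","top2")
a=cv2.resize(c["frame"][240:325,318:378],None,fx=6,fy=6,interpolation=cv2.INTER_CUBIC);sc=cap("scene","sc2")
b=cv2.resize(sc["frame"][255:325,265:360],None,fx=5,fy=5)
h=max(a.shape[0],b.shape[0]);P=lambda i:np.pad(i,((0,h-i.shape[0]),(0,0),(0,0)))
cv2.imwrite("pics/v2.png",np.hstack([P(a),P(b)])[:,:,::-1][:600,:800])
go(442,96.5,9,np.radians(-7.3))
go(456.7,-74.7,130,np.radians(78.5))
E
```

```text
[443.2331492   96.28234895  92.40752061] -0.1287445992313776 14.05 1.0029064908678187
dp [0.0009, 0.0014, 0.0815] twist 0.0004
dp [-0.1671, 0.0377, -0.0395] twist -1.4971
```

View pics/v2.png

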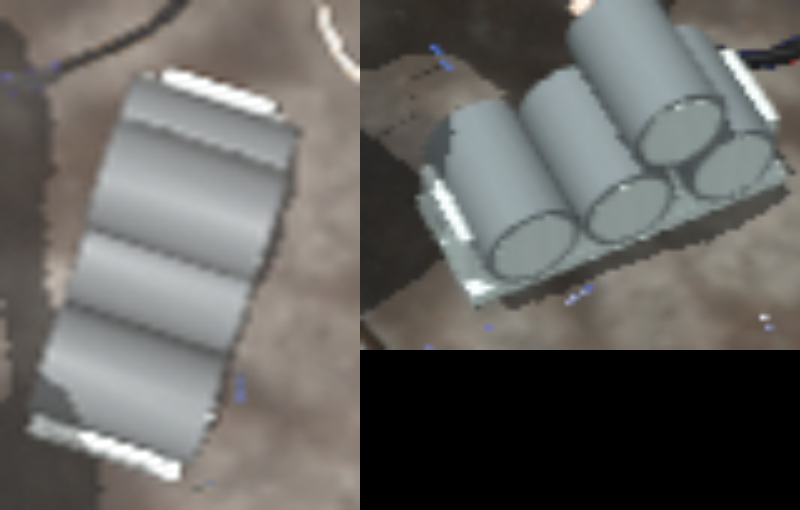

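>>> jog_arm(increments=[{"dp":[0.001,0.001,0.05],"twist":0,"gripper":-1},{"dp":[0.001,0.001,0.075],"twist":0,"gripper":-1},{"dp":[0.001,0.001,0.082],"twist":0,"gripper":-1},{"dp":[0.001,0.001,0.082],"twist":0,"gripper":-1},{"dp":[0.001,0.001,0.082],"twist":0,"gripper":1},{"dp":[0.001,0.001,0.082],"twist":0,"gripper":1},{"dp":[0.001,0.001,0.082],"twist":0,"gripper":1},{"dp":[0.001,0.001,0.082],"twist":0,"gripper":1},{"dp":[0.001,0.001,0.082],"twist":0,"gripper":1},{"dp":[0.001,0.001,0.04],"twist":0,"gripper":1},{"dp":[0.001,0.001,-0.005],"twist":0,"gripper":1},{"dp":[0.001,0.001,-0.04],"twist":-1.497,"gripper":1},{"dp":[-0.167,0.038,-0.04],"twist":-1.497,"gripper":1},{"dp":[-0.167,0.038,-0.04],"twist":-1.497,"gripper":1},{"dp":[-0.167,0.038,-0.04],"twist":-1.497,"gripper":1},{"dp":[-0.167,0.038,-0.04],"twist":-1.497,"gripper":1},{"dp":[-0.167,0.038,-0.04],"twist":-1.497,"gripper":1},{"dp":[-0.167,0.038,-0.04],"twist":-1.497,"gripper":1},{"dp":[-0.167,0.038,-0.04],"twist":-1.497,"gripper":1},{"dp":[-0.167,0.038,-0.04],"twist":-1.497,"gripper":1}])

```text
clock: 16.2
tool_pos: [457.8, -74.6, 131.2]
tcp_rot: [0.212, 0.977, 0.0, -0.001]
wrist_force: [0.5, -0.3, -1.0]
width: 0.68
finger_force: 15.0
```

```bash
python3 - <<'E'
from h import *
s=state();print(tp(s),hd(s),s["clock"],s["width"],s["finger_force"])
go(456.7,-74.7,54,np.radians(78.5))
E
```

```text
[457.80141962 -74.64175783 131.17291827] 1.1429734516357286 16.2 0.6799122035761365 14.994456436252221
dp [0.001, -0.0005, 0.0772] twist -0.2271
```

>>> jog_arm(increments=[{"dp":[0.001,0,0.0],"twist":-0.227,"gripper":1},{"dp":[0.001,0,0.0],"twist":-0.227,"gripper":1},{"dp":[0.001,0,0.03],"twist":-0.227,"gripper":1},{"dp":[0.001,0,0.055],"twist":-0.227,"gripper":1},{"dp":[0.001,0,0.067],"twist":-0.227,"gripper":1},{"dp":[0.001,0,0.073],"twist":-0.227,"gripper":1},{"dp":[0.001,0,0.076],"twist":-0.227,"gripper":1},{"dp":[0.001,0,0.077],"twist":-0.227,"gripper":1},{"dp":[0.001,0,0.077],"twist":-0.227,"gripper":1},{"dp":[0.001,0,0.077],"twist":-0.227,"gripper":1}])

```text
clock: 17.2
tool_pos: [456.8, -73.8, 55.3]
tcp_rot: [0.103, 0.995, 0.0, -0.001]
wrist_force: [-4.5, 0.6, 1.1]
width: 0.679
finger_force: 15.0
```

```bash
python3 - <<'E'
from h import *
s=state();print(tp(s),hd(s),s["clock"],s["wrist_force"])
go(437,186.5,130,np.radians(-16.5))
E
```

```text
[456.78808274 -73.81699158  55.25331757] 1.3648064106470066 17.2 [-4.48973323  0.57840594  1.06354622]
dp [0.0726, 0.2508, -0.0747] twist 1.6528
```

>>> jog_arm(increments=[{"dp":[0.0015,0,0.0],"twist":0,"gripper":1},{"dp":[0.0015,0,0.002],"twist":0,"gripper":1},{"dp":[0.0015,0,0.002],"twist":0,"gripper":1},{"dp":[0.0015,0,0.002],"twist":0,"gripper":-1},{"dp":[0.0015,0,0.002],"twist":0,"gripper":-1},{"dp":[0.0015,0,0.002],"twist":0,"gripper":-1},{"dp":[0.0015,0,0.002],"twist":0,"gripper":-1},{"dp":[0.0015,0,-0.04],"twist":0,"gripper":-1},{"dp":[0.0015,0,-0.075],"twist":0,"gripper":-1},{"dp":[0.073,0.251,-0.075],"twist":1.653,"gripper":-1},{"dp":[0.073,0.251,-0.075],"twist":1.653,"gripper":-1},{"dp":[0.073,0.251,-0.075],"twist":1.653,"gripper":-1},{"dp":[0.073,0.251,-0.075],"twist":1.653,"gripper":-1},{"dp":[0.073,0.251,-0.075],"twist":1.653,"gripper":-1},{"dp":[0.073,0.251,-0.075],"twist":1.653,"gripper":-1},{"dp":[0.073,0.251,-0.075],"twist":1.653,"gripper":-1},{"dp":[0.073,0.251,-0.075],"twist":1.653,"gripper":-1},{"dp":[0.073,0.251,-0.075],"twist":1.653,"gripper":-1},{"dp":[0.073,0.251,-0.075],"twist":1.653,"gripper":-1},{"dp":[0.073,0.251,-0.075],"twist":1.653,"gripper":-1}])

```text
clock: 19.2
tool_pos: [437.5, 186.8, 129.6]
tcp_rot: [0.761, 0.649, 0.0, 0.0]
wrist_force: [0.2, -0.6, 0.3]
width: 0.999
finger_force: 0.0
```

```bash
python3 - <<'E'
from h import *
s=state();print(tp(s),hd(s),s["clock"],s["width"])
c=cap("top","top3")
a=cv2.resize(c["frame"][240:325,318:378],None,fx=6,fy=6,interpolation=cv2.INTER_CUBIC);sc=cap("scene","sc3")
b=cv2.resize(sc["frame"][245:325,265:360],None,fx=4.6,fy=4.6)
h=max(a.shape[0],b.shape[0]);P=lambda i:np.pad(i,((0,h-i.shape[0]),(0,0),(0,0)))
cv2.imwrite("pics/v3.png",np.hstack([P(a),P(b)])[:,:,::-1][:600,:800])
go(437,186.5,9,np.radians(-16.5))
go(477.2,-78.5,165,np.radians(78.5))
E
```

```text
[437.45538275 186.79048421 129.55199682] -0.15869147381284338 19.2 0.998618185020766
dp [-0.0003, -0.0004, 0.1206] twist 0.1348
dp [-0.256, 0.0797, -0.0354] twist -1.5233
```

View pics/v3.png

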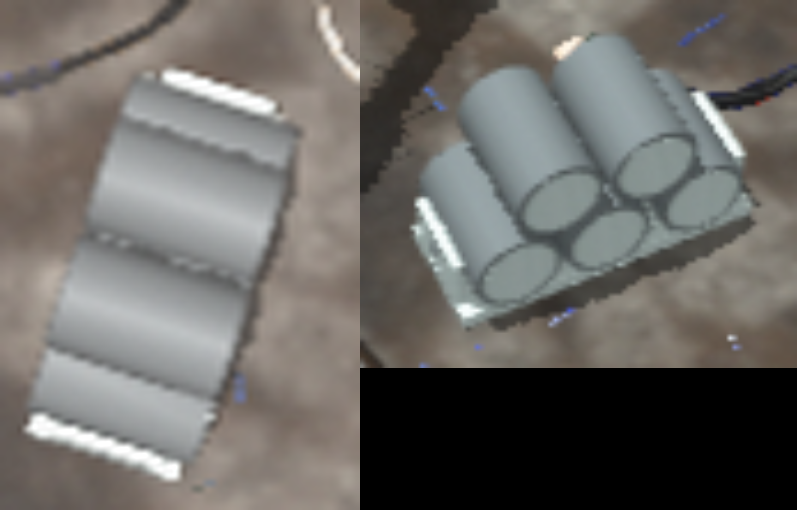

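>>> jog_arm(increments=[{"dp":[0,0,0.05],"twist":0.135,"gripper":-1},{"dp":[0,0,0.08],"twist":0.135,"gripper":-1},{"dp":[0,0,0.11],"twist":0.135,"gripper":-1},{"dp":[0,0,0.12],"twist":0.135,"gripper":-1},{"dp":[0,0,0.12],"twist":0.135,"gripper":-1},{"dp":[0,0,0.12],"twist":0.135,"gripper":1},{"dp":[0,0,0.12],"twist":0.135,"gripper":1},{"dp":[0,0,0.12],"twist":0.135,"gripper":1},{"dp":[0,0,0.12],"twist":0.135,"gripper":1},{"dp":[0,0,0.12],"twist":0.135,"gripper":1},{"dp":[0,0,0.07],"twist":0.0,"gripper":1},{"dp":[0,0,0.02],"twist":-0.15,"gripper":1},{"dp":[0,0,-0.03],"twist":-1.523,"gripper":1},{"dp":[-0.256,0.08,-0.035],"twist":-1.523,"gripper":1},{"dp":[-0.256,0.08,-0.035],"twist":-1.523,"gripper":1},{"dp":[-0.256,0.08,-0.035],"twist":-1.523,"gripper":1},{"dp":[-0.256,0.08,-0.035],"twist":-1.523,"gripper":1},{"dp":[-0.256,0.08,-0.035],"twist":-1.523,"gripper":1},{"dp":[-0.256,0.08,-0.035],"twist":-1.523,"gripper":1},{"dp":[-0.256,0.08,-0.035],"twist":-1.523,"gripper":1}])

```text
clock: 21.3
tool_pos: [477.7, -82.3, 164.8]
tcp_rot: [0.246, 0.969, -0.001, 0.0]
wrist_force: [-0.1, 1.1, -1.9]
width: 0.679
finger_force: 15.0
```

```bash
python3 - <<'E'
from h import *
s=state();print(tp(s),hd(s),s["clock"],s["width"],s["finger_force"])
go(476.7,-78.5,88,np.radians(78.5))
E
```

```text
[477.72884897 -82.2992821  164.84073356] 1.0737981545428759 21.3 0.6790347679570575 14.994085109210573
dp [0.0027, 0.0028, 0.0768] twist -0.2963
```

>>> jog_arm(increments=[{"dp":[0.001,0.001,0],"twist":-0.296,"gripper":1},{"dp":[0.001,0.001,0],"twist":-0.296,"gripper":1},{"dp":[0.001,0.001,0.03],"twist":-0.296,"gripper":1},{"dp":[0.001,0.001,0.05],"twist":-0.296,"gripper":1},{"dp":[0.001,0.001,0.05],"twist":-0.296,"gripper":1},{"dp":[0.001,0.001,0.05],"twist":-0.296,"gripper":1}])

```text
clock: 21.9
tool_pos: [476.6, -77.1, 114.5]
tcp_rot: [0.102, 0.995, 0.0, -0.001]
wrist_force: [-0.6, 0.3, -0.3]
width: 0.676
finger_force: 15.0
```

```bash
python3 - <<'E'
from h import *
s=state();print(tp(s),hd(s),s["clock"],s["width"],s["finger_force"])
go(476.7,-78.5,88,np.radians(78.5))
E
```

```text
[476.6018688  -77.0812771  114.45736351] 1.3674070959526075 21.9 0.6756469508885683 14.998773036058992
dp [-0.0004, -0.0014, 0.0265] twist -0.0027
```

>>> jog_arm(increments=[{"dp":[0,-0.001,0.012],"twist":0,"gripper":1},{"dp":[0,-0.001,0.02],"twist":0,"gripper":1},{"dp":[0,-0.001,0.024],"twist":0,"gripper":1},{"dp":[0,-0.001,0.026],"twist":0,"gripper":1},{"dp":[0,-0.001,0.027],"twist":0,"gripper":1},{"dp":[0,-0.001,0.027],"twist":0,"gripper":1},{"dp":[0,-0.001,0.027],"twist":0,"gripper":1}])

```text
clock: 22.6
tool_pos: [477.2, -78.2, 88.0]
tcp_rot: [0.102, 0.995, -0.0, 0.0]
wrist_force: [-0.9, -0.1, -0.4]
width: 0.679
finger_force: 15.0
```

```bash
python3 - <<'E'
from h import *
s=state();print(tp(s),hd(s),s["clock"],s["wrist_force"])
# pile in w1 and w4 pictures
for n,roi in (("w1",(300,240,440,330)),("top3",(230,140,330,220))):
    c=pickle.load(open(f"pics/{n}.pkl","rb")); hsv=cv2.cvtColor(c["frame"],cv2.COLOR_RGB2HSV)
    x0,y0,x1,y1=roi; m=cv2.inRange(hsv,(8,90,170),(22,255,255)); q=np.zeros_like(m);q[y0:y1,x0:x1]=m[y0:y1,x0:x1]
    q=cv2.morphologyEx(cv2.morphologyEx(q,cv2.MORPH_CLOSE,np.ones((5,5))),cv2.MORPH_OPEN,np.ones((5,5)))
    k=max(cv2.findContours(q,0,1)[0],key=cv2.contourArea).reshape(-1,2); print(n,cv2.minAreaRect(onz(c,k,32)[:,:2].astype(np.float32)))
go(560,80,230,-.15)
E
```

```text
[477.19451572 -78.24454895  87.95912579] 1.367315527469837 22.6 [-0.91762104 -0.10300119 -0.35360191]
w1 ((694.8973999023438, 84.62947845458984), (119.08216094970703, 59.150848388671875), 81.67359161376953)
top3 ((694.2304077148438, 87.10557556152344), (118.93145751953125, 59.92145919799805), 81.61203002929688)
dp [-0.0491, 0.1717, -0.142] twist 1.5173
```

```bash
python3 - <<'E'
from h import *
t=pickle.load(open("pics/top3.pkl","rb")); 
for z in (0,30): print(z,onz(t,[(190,145),(240,148),(284,150),(293,136),(325,146)],z).round(0).tolist())
w=pickle.load(open("pics/w1.pkl","rb"))
for z in (0,30): print(z,onz(w,[(366,335),(425,328),(255,348),(357,350)],z).round(0).tolist())
a=np.radians(81.6);print(np.array([694.5,86])+22*np.array([np.cos(a),np.sin(a)]))
E
```

```text
0 [[760.0, 312.0, 0.0], [765.0, 195.0, 0.0], [771.0, 93.0, -0.0], [808.0, 77.0, 0.0], [792.0, 1.0, -0.0]]
30 [[748.0, 302.0, 30.0], [753.0, 188.0, 30.0], [759.0, 89.0, 30.0], [795.0, 74.0, 30.0], [779.0, -0.0, 30.0]]
0 [[777.0, 89.0, 0.0], [766.0, 172.0, 0.0], [800.0, -70.0, -0.0], [802.0, 77.0, 0.0]]
30 [[757.0, 84.0, 30.0], [746.0, 162.0, 30.0], [778.0, -64.0, 30.0], [781.0, 73.0, 30.0]]
[697.71382663 107.76399133]
```

>>> jog_arm(increments=[{"dp":[0,0,0.002],"twist":0,"gripper":1},{"dp":[0,0,0.002],"twist":0,"gripper":1},{"dp":[0,0,0.002],"twist":0,"gripper":-1},{"dp":[0,0,0.002],"twist":0,"gripper":-1},{"dp":[0,0,0.002],"twist":0,"gripper":-1},{"dp":[0,0,0.002],"twist":0,"gripper":-1},{"dp":[0,0,-0.04],"twist":0,"gripper":-1},{"dp":[0,0,-0.08],"twist":0,"gripper":-1},{"dp":[-0.049,0.172,-0.14],"twist":1.517,"gripper":-1},{"dp":[-0.049,0.172,-0.14],"twist":1.517,"gripper":-1},{"dp":[-0.049,0.172,-0.14],"twist":1.517,"gripper":-1},{"dp":[-0.049,0.172,-0.14],"twist":1.517,"gripper":-1},{"dp":[-0.049,0.172,-0.14],"twist":1.517,"gripper":-1},{"dp":[-0.049,0.172,-0.14],"twist":1.517,"gripper":-1},{"dp":[-0.049,0.172,-0.14],"twist":1.517,"gripper":-1},{"dp":[-0.049,0.172,-0.14],"twist":1.517,"gripper":-1},{"dp":[-0.049,0.172,-0.14],"twist":1.517,"gripper":-1},{"dp":[-0.049,0.172,-0.14],"twist":1.517,"gripper":-1},{"dp":[-0.049,0.172,-0.14],"twist":1.517,"gripper":-0.64},{"dp":[-0.049,0.172,-0.14],"twist":1.517,"gripper":-0.64}])

```text
clock: 24.6
tool_pos: [559.6, 80.3, 227.4]
tcp_rot: [0.758, 0.652, -0.0, -0.0]
wrist_force: [0.3, 0.0, 0.1]
width: 0.844
finger_force: 0.0
```

```bash
python3 - <<'E'
from h import *
s=state();print(tp(s),hd(s),s["clock"],s["width"])
c=cap("top","top4"); sc=cap("scene","sc4"); f=c["frame"]
a=cv2.resize(f[130:330,160:360],None,fx=2.2,fy=2.2,interpolation=cv2.INTER_CUBIC)
b=cv2.resize(sc["frame"][240:325,265:360],None,fx=3.7,fy=3.7)
h=max(a.shape[0],b.shape[0]);P=lambda i:np.pad(i,((0,h-i.shape[0]),(0,0),(0,0)))
cv2.imwrite("pics/v4.png",np.hstack([P(a),P(b)])[:,:,::-1][:600,:800])
go(697.7,107.8,230,np.radians(-8.4));go(697.7,107.8,3,np.radians(-8.4))
E
```

```text
[559.5766952   80.34731228 227.35358675] -0.1496523270754342 24.6 0.8437178808202094
dp [0.0475, 0.1325, -0.0025] twist -0.0016
dp [0.0475, 0.1325, 0.2245] twist -0.0016
```

View pics/v4.png

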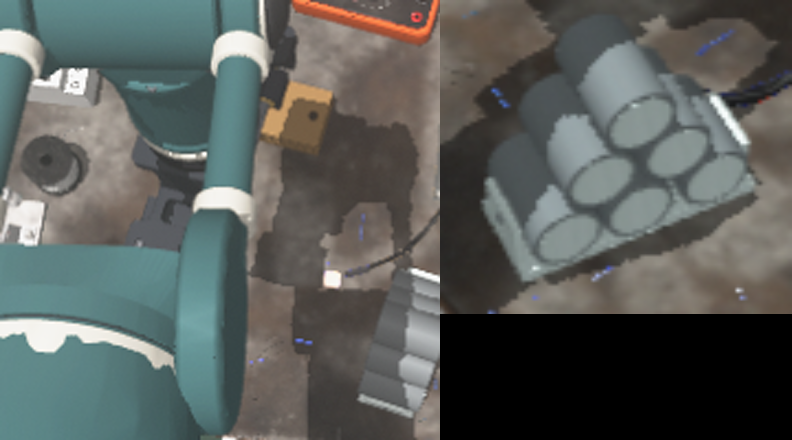

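>>> jog_arm(increments=[{"dp":[0.048,0.132,0],"twist":0,"gripper":-0.64},{"dp":[0.048,0.132,0],"twist":0,"gripper":-0.64},{"dp":[0.048,0.132,0],"twist":0,"gripper":-0.64},{"dp":[0.048,0.132,0.05],"twist":0,"gripper":-0.64},{"dp":[0.048,0.132,0.1],"twist":0,"gripper":-0.64},{"dp":[0.048,0.132,0.15],"twist":0,"gripper":-0.64},{"dp":[0.048,0.132,0.17],"twist":0,"gripper":-0.64},{"dp":[0.048,0.132,0.17],"twist":0,"gripper":-0.64},{"dp":[0.048,0.132,0.17],"twist":0,"gripper":-0.64}])

```text
clock: 25.6
tool_pos: [697.6, 108.2, 57.8]
tcp_rot: [0.758, 0.652, -0.0, -0.0]
wrist_force: [-0.1, -0.2, 0.7]
width: 0.82
finger_force: 0.0
```

```bash
python3 - <<'E'
from h import *
s=state();print(tp(s),hd(s),s["clock"],s["width"])
go(697.7,107.8,3,np.radians(-8.4))
E
```

```text
[697.61855067 108.15457068  57.79347698] -0.14910350373007863 25.6 0.8203580595241707
dp [-0.0003, 0.0001, 0.0548] twist -0.0025
```

>>> jog_arm(newtons=30, increments=[{"dp":[0,0,0.025],"twist":-0.002,"gripper":-0.64},{"dp":[0,0,0.04],"twist":-0.002,"gripper":-0.64},{"dp":[0,0,0.05],"twist":-0.002,"gripper":-0.64},{"dp":[0,0,0.054],"twist":-0.002,"gripper":-0.64},{"dp":[0,0,0.055],"twist":-0.002,"gripper":-0.64},{"dp":[0,0,0.055],"twist":-0.002,"gripper":-0.64},{"dp":[0,0,0.055],"twist":-0.002,"gripper":1},{"dp":[0,0,0.055],"twist":-0.002,"gripper":1},{"dp":[0,0,0.055],"twist":-0.002,"gripper":1},{"dp":[0,0,0.055],"twist":-0.002,"gripper":1},{"dp":[0,0,0.055],"twist":-0.002,"gripper":1}])

```text
clock: 26.7
tool_pos: [698.1, 108.2, 3.6]
tcp_rot: [0.757, 0.653, 0.001, 0.0]
wrist_force: [-0.2, 0.4, 4.7]
width: 0.678
finger_force: 30.0
```

```bash
python3 - <<'E'
from h import *
s=state();print(tp(s),hd(s),s["clock"],s["width"],s["finger_force"],s["wrist_force"])
# box from top3 picture
c=pickle.load(open("pics/top3.pkl","rb")); f=c["frame"]
cv2.imwrite("pics/bx.png",cv2.resize(f[255:350,415:490],None,fx=6,fy=6,interpolation=cv2.INTER_CUBIC)[:,:,::-1])
E
```

```text
[698.10697397 108.21133284   3.56961514] -0.14766213162859457 26.7 0.6780037004423911 29.995337231084704 [-0.17798406  0.44903008  4.68016052]
```

View pics/bx.png

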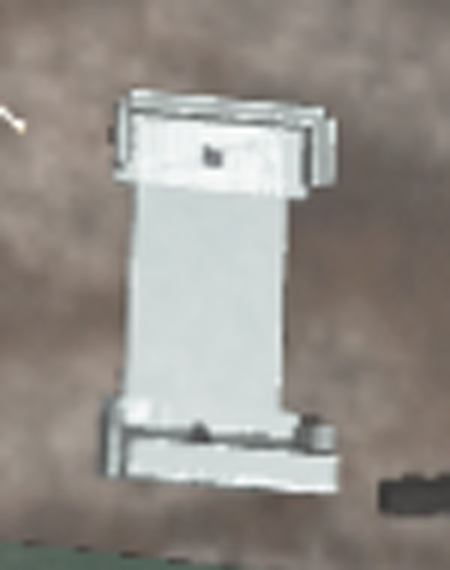

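>>> jog_arm(increments=[{"dp":[0,0,-0.02],"twist":0,"gripper":1},{"dp":[0,0,-0.04],"twist":0,"gripper":1},{"dp":[0,0,-0.07],"twist":0,"gripper":1},{"dp":[0,0,-0.1],"twist":0,"gripper":1},{"dp":[0,0,-0.14],"twist":0,"gripper":1},{"dp":[0,0,-0.18],"twist":0,"gripper":1},{"dp":[0,0,-0.22],"twist":0,"gripper":1},{"dp":[0,-0.04,-0.24],"twist":0,"gripper":1},{"dp":[0,-0.08,-0.24],"twist":0,"gripper":1},{"dp":[0,-0.12,-0.24],"twist":0,"gripper":1},{"dp":[0,-0.16,-0.24],"twist":0,"gripper":1},{"dp":[0,-0.2,-0.24],"twist":0,"gripper":1},{"dp":[0,-0.2,-0.24],"twist":0,"gripper":1},{"dp":[0,-0.2,-0.24],"twist":0,"gripper":1}])

```text
clock: 28.1
tool_pos: [498.3, 137.6, 241.9]
tcp_rot: [0.757, 0.653, -0.0, -0.0]
wrist_force: [0.6, -0.5, -2.7]
width: 0.677
finger_force: 30.0
```

```bash
python3 - <<'E'
from h import *
s=state();print(tp(s),hd(s),s["clock"],s["width"],s["finger_force"],s["wrist_force"])
c=cap("wrist","w5"); sc=cap("scene","sc5"); t=cap("top","top5")
a=cv2.resize(c["frame"],(400,300)); b=cv2.resize(sc["frame"][40:340,150:550],(400,300))
d=cv2.resize(t["frame"][190:370,400:640],(400,300)); e=cv2.resize(sc["frame"][300:480,340:640],(400,300))
cv2.imwrite("pics/v5.png",np.vstack([np.hstack([a,b]),np.hstack([d,e])])[:,:,::-1])
E
```

```text
[498.28608489 137.58635285 241.8677051 ] -0.14674295378366944 28.1 0.6772782864897152 29.9803350266302 [ 0.59310496 -0.52426066 -2.6641066 ]
```

View pics/v5.png

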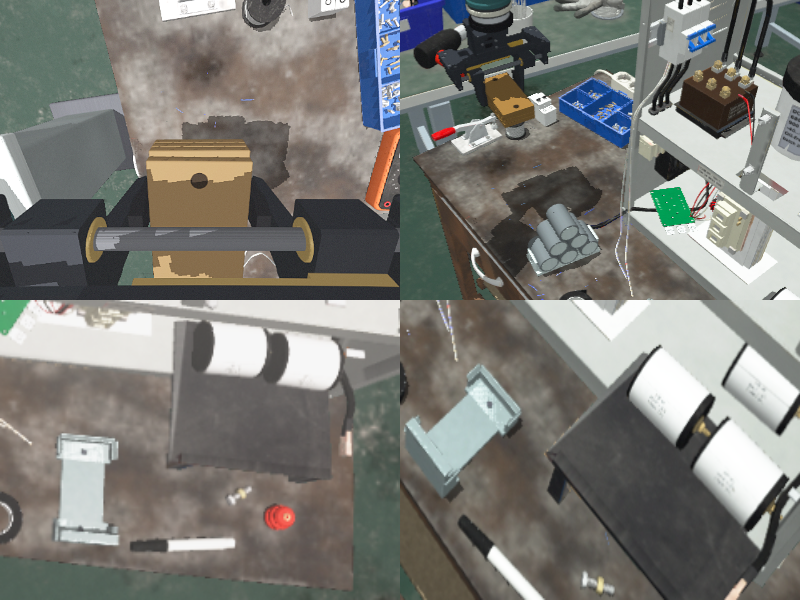

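```bash
python3 - <<'E'
from h import *
c=pickle.load(open("pics/w5.pkl","rb")); f=c["frame"]; hsv=cv2.cvtColor(f,cv2.COLOR_RGB2HSV)
print(np.round(c["hand_eye"],3).tolist())
m=cv2.inRange(hsv,(8,80,90),(24,255,255))
for r in range(270,460,8):
    x=np.where(m[r,200:600])[0]+200
    if len(x)>50: print(r,x.min(),x.max(),end=" | ")
print(); col=f[262:330,360].astype(int); print([(262+i,v.tolist()) for i,v in enumerate(col)][::3])
s=pickle.load(open("pics/sc5.pkl","rb")); hs=cv2.cvtColor(s["frame"],cv2.COLOR_RGB2HSV)
q=cv2.inRange(hs,(8,90,70),(24,255,255)); z=np.zeros_like(q); z[90:190,210:300]=q[90:190,210:300]
k=max(cv2.findContours(z,0,1)[0],key=cv2.contourArea); print(cv2.approxPolyDP(k,3,True).reshape(-1,2).tolist())
E
```

```text
[[0.001, -0.951, -0.31, 79.862], [1.0, 0.001, 0.001, -0.335], [-0.0, -0.31, 0.951, -146.473], [0.0, 0.0, 0.0, 1.0]]
270 234 599 | 278 235 599 | 286 235 599 | 294 236 599 | 302 236 599 | 310 237 599 | 318 238 599 | 326 238 599 | 334 239 397 | 342 239 396 | 350 240 487 | 358 240 492 | 406 244 501 | 414 244 499 | 422 245 389 | 430 245 389 | 438 246 599 | 446 213 599 | 454 211 599 | 
[(262, [217, 184, 133]), (265, [214, 181, 130]), (268, [216, 183, 133]), (271, [218, 184, 136]), (274, [217, 183, 134]), (277, [217, 184, 135]), (280, [216, 183, 134]), (283, [215, 181, 131]), (286, [215, 182, 133]), (289, [219, 185, 133]), (292, [137, 110, 77]), (295, [137, 111, 77]), (298, [137, 112, 79]), (301, [135, 108, 75]), (304, [135, 111, 76]), (307, [138, 114, 81]), (310, [133, 107, 75]), (313, [136, 112, 79]), (316, [134, 108, 75]), (319, [137, 114, 81]), (322, [134, 109, 77]), (325, [134, 110, 75]), (328, [138, 113, 81])]
[[256, 112], [233, 121], [238, 145], [255, 167], [284, 157], [283, 144]]
```

```bash
python3 - <<'E'
from h import *
go(375,-300,250,-np.pi/2)
E
```

```text
dp [-0.4512, -0.0596, -0.0074] twist 1.4228
```

>>> jog_arm(increments=[{"dp":[-0.04,-0.006,-0.008],"twist":0.12,"gripper":1},{"dp":[-0.08,-0.012,-0.008],"twist":0.24,"gripper":1},{"dp":[-0.12,-0.018,-0.008],"twist":0.36,"gripper":1},{"dp":[-0.16,-0.022,-0.008],"twist":0.48,"gripper":1},{"dp":[-0.2,-0.026,-0.008],"twist":0.6,"gripper":1},{"dp":[-0.24,-0.03,-0.008],"twist":0.72,"gripper":1},{"dp":[-0.28,-0.035,-0.008],"twist":0.84,"gripper":1},{"dp":[-0.32,-0.04,-0.008],"twist":0.96,"gripper":1},{"dp":[-0.36,-0.045,-0.008],"twist":1.08,"gripper":1},{"dp":[-0.4,-0.05,-0.008],"twist":1.2,"gripper":1},{"dp":[-0.43,-0.055,-0.008],"twist":1.32,"gripper":1},{"dp":[-0.451,-0.06,-0.008],"twist":1.423,"gripper":1},{"dp":[-0.451,-0.06,-0.008],"twist":1.423,"gripper":1},{"dp":[-0.451,-0.06,-0.008],"twist":1.423,"gripper":1},{"dp":[-0.451,-0.06,-0.008],"twist":1.423,"gripper":1}])

```text
clock: 29.75
tool_pos: [374.3, -299.4, 250.5]
tcp_rot: [1.0, 0.001, -0.0, -0.0]
wrist_force: [0.1, 0.0, -3.1]
width: 0.679
finger_force: 30.0
```

```bash
python3 - <<'E'
from h import *
s=state();print(tp(s),hd(s),s["clock"],s["width"],s["finger_force"],s["wrist_force"])
c=cap("wrist","w6"); t=cap("top","top6"); sc=cap("scene","sc6")
cv2.imwrite("pics/v6.png",c["frame"][:,:,::-1])
B=[[x,y,6] for x in (410,540) for y in(-340,-270)]
print(proj(c,B).round(0).tolist())
E
```

```text
[ 374.26550638 -299.39496605  250.53501909] -1.56940640430143 29.75 0.6785881817894088 29.99313797139621 [ 0.11233632  0.02951174 -3.05724984]
[[357.0, 158.0], [291.0, 158.0], [362.0, 18.0], [288.0, 18.0]]
```

View pics/v6.png

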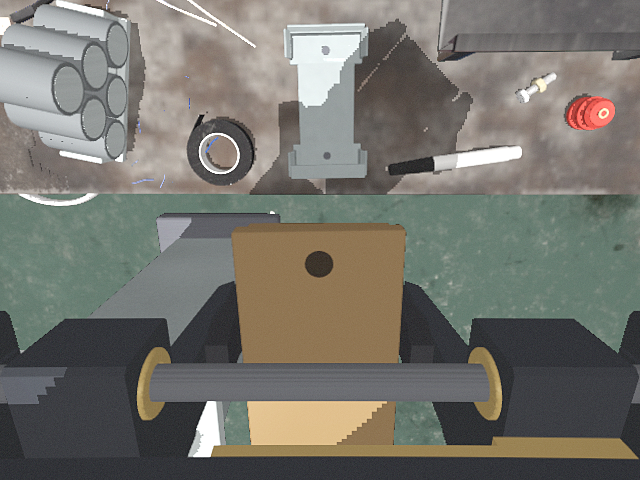

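```bash
python3 - <<'E'
from h import *
c=pickle.load(open("pics/w6.pkl","rb")); f=c["frame"].astype(int); g=f.sum(2)//3; sat=f.max(2)-f.min(2)
for u in (305,312,345): print(u,[(r,int(g[r,u])) for r in range(14,190) if abs(g[r,u]-g[r-1,u])>9])
for r in (30,40,50,70,100,130,143,152,165,174): print(r,[(u,int(g[r,u])) for u in range(276,385) if abs(g[r,u]-g[r,u-1])>12])
E
cat /dev/null
```

```text
305 [(23, 149), (24, 181), (25, 246), (27, 188), (28, 199), (31, 216), (32, 234), (33, 114), (35, 146), (36, 252), (37, 242), (105, 235), (106, 220), (107, 201), (108, 147), (165, 137), (166, 157), (178, 149), (179, 82)]
312 [(24, 193), (25, 246), (27, 192), (31, 227), (33, 106), (34, 128), (35, 177), (36, 251), (105, 221), (106, 143), (165, 142), (166, 155), (178, 143), (179, 161), (183, 72)]
345 [(23, 167), (24, 240), (26, 192), (30, 213), (31, 241), (32, 145), (33, 120), (34, 154), (35, 253), (36, 243), (60, 255), (61, 189), (62, 152), (165, 156), (178, 66)]
30 [(283, 197), (284, 239), (285, 206), (286, 174), (289, 189), (363, 198), (366, 212), (367, 228), (368, 122), (369, 80), (370, 133), (374, 69)]
40 [(284, 225), (286, 190), (287, 175), (290, 155), (291, 131), (293, 228), (294, 244), (359, 235), (360, 142), (361, 209), (362, 196), (363, 129), (368, 84), (369, 60)]
50 [(284, 207), (285, 239), (286, 207), (287, 172), (290, 198), (291, 152), (292, 126), (293, 229), (294, 246), (321, 227), (322, 174), (329, 186), (330, 228), (331, 244), (354, 229), (355, 151), (359, 139), (360, 115), (361, 139), (366, 156), (368, 66)]
70 [(297, 182), (298, 231), (299, 244), (339, 222), (340, 186), (342, 148), (354, 110), (355, 53), (373, 86), (374, 129), (375, 111), (376, 62)]
100 [(290, 157), (298, 176), (299, 239), (300, 252), (325, 223), (326, 147), (353, 145), (354, 86), (355, 70)]
130 [(279, 130), (280, 82), (299, 118), (300, 148), (301, 161), (353, 132), (354, 93)]
143 [(279, 146), (280, 99), (300, 134), (301, 157), (353, 144), (354, 125), (360, 111), (361, 90)]
152 [(279, 145), (280, 91), (281, 105), (291, 145), (294, 130), (295, 112), (296, 143), (297, 156), (324, 138), (325, 116), (328, 119), (329, 145), (357, 146), (358, 119), (359, 103), (360, 121), (361, 138), (365, 147), (367, 108), (368, 93)]
165 [(288, 133), (289, 150), (366, 137), (367, 89)]
174 [(288, 114), (289, 147), (292, 157), (366, 134), (367, 69)]
```

```bash
python3 - <<'E'
from h import *
c=pickle.load(open("pics/w6.pkl","rb"))
P=lambda n,uv,z:print(n,z,onz(c,uv,z)[:,:2].round(1).tolist())
P("far base",[(305,35.5),(312,35.3),(345,34.5)],6)
P("far flare outer",[(305,24),(345,23.3)],23)
P("lip inner",[(305,165.5),(345,164.8)],49)
P("lip outer",[(305,178.5),(345,178)],49)
P("side L",[(297.7,70),(298.5,100),(299.5,130),(300.3,143)],6)
P("side R",[(354.5,70),(353.7,100),(353.5,130),(353.5,143)],6)
P("cornL,R base",[(292.5,40),(292.5,50),(359.5,40),(354.7,50)],6)
P("near corner inner/L,R",[(296,152),(357.7,152)],6)
P("lip ends",[(288.3,165),(288.3,174),(366.6,165),(366.6,174)],49)
P("spots",[(325.5,50.5),(326.5,153)],6)
t=pickle.load(open("pics/top6.pkl","rb")); T=lambda p:np.array(p)/6+[415,255]-.5
Q=lambda n,uv,z:print(n,z,onz(t,T(uv),z)[:,:2].round(1).tolist())
Q("top sideL",[(137,185),(128,400)],6);Q("sideR",[(290,200),(281,410)],6)
Q("lip in",[(130,438),(290,450)],49);Q("lip out",[(125,480),(335,492)],49); Q("far",[(212,155)],6); Q("far flare",[(130,92),(325,104)],23)
E
```

```text
far base 6 [[525.6, -286.2], [525.8, -292.9], [526.5, -324.5]]
far flare outer 23 [[531.8, -286.9], [532.4, -323.2]]
lip inner 49 [[407.9, -286.6], [408.7, -324.6]]
lip outer 49 [[395.6, -286.5], [396.1, -324.9]]
side L 6 [[495.4, -278.7], [467.7, -279.0], [438.6, -279.6], [425.5, -280.3]]
side R 6 [[495.5, -334.7], [467.8, -334.8], [438.7, -335.5], [425.7, -336.0]]
cornL,R base 6 [[521.7, -274.1], [513.1, -273.9], [521.9, -338.6], [513.2, -334.3]]
near corner inner/L,R 6 [[416.3, -275.6], [416.4, -340.7]]
lip ends 49 [[408.4, -270.7], [399.8, -270.5], [408.5, -345.1], [400.0, -345.4]]
spots 6 [[512.7, -305.9], [415.3, -307.8]]
top sideL 6 [[500.3, -275.8], [423.8, -277.9]]
sideR 6 [[501.1, -331.5], [426.2, -332.8]]
lip in 49 [[408.3, -269.0], [410.1, -323.8]]
lip out 49 [[394.2, -268.4], [397.8, -340.1]]
far 6 [[514.2, -302.2]]
far flare 23 [[530.6, -266.9], [534.2, -337.1]]
```

```bash
python3 - <<'E'
from h import *
c=pickle.load(open("pics/w6.pkl","rb")); t=pickle.load(open("pics/top6.pkl","rb"))
for z in (20,40,60,80,100): print(z,onz(c,[(441,52)],z)[0].round(0),onz(t,[(503,289)],z)[0].round(0))
g=c["frame"].astype(int)
for u in (270,350): print(u,[(r,g[r,u].tolist()) for r in range(218,242,2)])
r=300; print([(x,g[r,x].tolist()) for x in list(range(234,242))+list(range(398,408))][::2])
s=state(); a=-1.5508; ctr=np.array([462.8,-306.8]); ux=np.array([np.cos(.02),np.sin(.02)])
for n,u,z in(("hov",35,130),("droop",35,32)): p=ctr+u*ux; print(n,p.round(1)); go(*p,z,a)
E
```

```text
20 [ 509. -414.   20.] [ 506. -415.   20.]
40 [ 506. -408.   40.] [ 503. -407.   40.]
60 [ 504. -402.   60.] [ 500. -399.   60.]
80 [ 501. -396.   80.] [ 497. -391.   80.]
100 [ 498. -390.  100.] [ 494. -384.  100.]
270 [(218, [93, 96, 100]), (220, [98, 98, 104]), (222, [97, 95, 99]), (224, [122, 102, 71]), (226, [120, 96, 69]), (228, [119, 96, 70]), (230, [123, 102, 75]), (232, [138, 112, 80]), (234, [143, 118, 84]), (236, [143, 118, 83]), (238, [144, 119, 84]), (240, [145, 120, 86])]
350 [(218, [111, 130, 116]), (220, [109, 128, 117]), (222, [108, 123, 113]), (224, [118, 95, 65]), (226, [119, 98, 70]), (228, [119, 95, 69]), (230, [126, 105, 74]), (232, [143, 119, 83]), (234, [147, 118, 85]), (236, [145, 121, 86]), (238, [145, 119, 85]), (240, [146, 118, 81])]
[(234, [53, 48, 54]), (236, [33, 38, 44]), (238, [145, 119, 84]), (240, [146, 120, 88]), (398, [147, 121, 87]), (400, [148, 119, 85]), (402, [68, 60, 53]), (404, [44, 44, 49]), (406, [54, 54, 57])]
hov [ 497.8 -306.1]
dp [0.1235, 0.0074, 0.1207] twist -0.0179
droop [ 497.8 -306.1]
dp [0.1235, 0.0074, 0.2187] twist -0.0179
```

>>> jog_arm(increments=[{"dp":[0.01,0.001,0.0],"twist":-0.005,"gripper":1},{"dp":[0.025,0.002,0.0],"twist":-0.01,"gripper":1},{"dp":[0.045,0.003,0.01],"twist":-0.018,"gripper":1},{"dp":[0.065,0.005,0.02],"twist":-0.018,"gripper":1},{"dp":[0.085,0.007,0.035],"twist":-0.018,"gripper":1},{"dp":[0.1,0.007,0.05],"twist":-0.018,"gripper":1},{"dp":[0.112,0.007,0.065],"twist":-0.018,"gripper":1},{"dp":[0.12,0.007,0.08],"twist":-0.018,"gripper":1},{"dp":[0.124,0.007,0.095],"twist":-0.018,"gripper":1},{"dp":[0.124,0.007,0.11],"twist":-0.018,"gripper":1},{"dp":[0.124,0.007,0.12],"twist":-0.018,"gripper":1},{"dp":[0.124,0.007,0.12],"twist":-0.018,"gripper":1},{"dp":[0.124,0.007,0.12],"twist":-0.018,"gripper":1},{"dp":[0.124,0.007,0.12],"twist":-0.018,"gripper":1}])

```text
clock: 31.3
tool_pos: [498.2, -307.2, 131.8]
tcp_rot: [1.0, 0.009, 0.001, 0.001]
wrist_force: [0.0, -0.2, -2.9]
width: 0.677
finger_force: 30.0
```

```bash
cat > pil.py <<'E'
from h import *
def pile(c):
    """top-face edges in tool frame from wrist view, and far end-face rows"""
    g=c["frame"].astype(int); hsv=cv2.cvtColor(c["frame"],cv2.COLOR_RGB2HSV); m=cv2.inRange(hsv,(6,60,40),(26,255,255))
    he=c["hand_eye"]; K=c["K"]; out=[]
    for r in (240,260,280,300,320,335):
        row=m[r]; u=319
        L=u
        while row[L-4:L+1].any() and L>150: L-=1
        R=u
        while row[R:R+5].any() and R<500: R+=1
        s=60*K[0,0]/(R-L); p=he@np.array([((L+R)/2-K[0,2])/K[0,0]*s,(r-K[1,2])/K[0,0]*s,s,1]); out.append((r,L,R,*p[:3].round(1)))
    cols=[[int(x) for x in (g[r,280:360].mean(0))] for r in range(205,245)]
    return out,cols
if __name__=="__main__":
    import sys
    c=pickle.load(open(f"pics/{sys.argv[1]}.pkl","rb")) if len(sys.argv)>2 else cap("wrist",sys.argv[1])
    o,cols=pile(c)
    for a in o: print(*a)
    print([(205+i,v[0]-v[2]) for i,v in enumerate(cols)])
E
python3 - <<'E'
from h import *
s=state();print(tp(s),hd(s),s["clock"],s["width"],s["finger_force"],s["wrist_force"])
sc=pickle.load(open("pics/sc6.pkl","rb"))
for z in (20,40,60,80,100): print(z,onz(sc,[(451,393)],z)[0].round(0))
go(497.8,-306.1,32,-1.5508)
E
for n in w5 w6; do python3 pil.py $n x; done; python3 pil.py w7
```

```text
[ 498.20278007 -307.23342218  131.78165641] -1.553062912087073 31.3 0.6770731329182443 29.99436262325858 [ 2.73231156e-03 -2.42449526e-01 -2.89997270e+00]
20 [ 523. -397.   20.]
40 [ 513. -402.   40.]
60 [ 503. -407.   60.]
80 [ 492. -412.   80.]
100 [ 482. -417.  100.]
dp [-0.0004, -0.0011, 0.0998] twist -0.0023
240 238 400 35.5 -0.2 -19.4
260 232 405 31.7 -0.4 -29.6
280 234 403 23.8 -0.4 -29.1
300 235 401 15.9 -0.6 -29.2
320 237 400 7.8 -0.4 -29.3
335 237 398 1.6 -0.8 -29.6
[(205, 16), (206, 15), (207, 14), (208, 14), (209, 13), (210, 14), (211, 14), (212, 13), (213, 13), (214, 13), (215, 12), (216, 13), (217, 12), (218, 12), (219, 11), (220, 12), (221, 10), (222, 14), (223, 52), (224, 54), (225, 54), (226, 54), (227, 64), (228, 75), (229, 50), (230, 51), (231, 53), (232, 54), (233, 66), (234, 79), (235, 49), (236, 51), (237, 53), (238, 53), (239, 55), (240, 70), (241, 81), (242, 81), (243, 82), (244, 82)]
240 231 405 38.7 0.2 -28.1
260 233 405 31.6 0.5 -28.9
280 235 403 23.7 0.5 -28.3
300 236 402 16.1 0.5 -29.1
320 238 401 7.9 0.7 -29.2
335 239 400 1.7 0.7 -29.5
[(205, -6), (206, 
[... 325 characters left out ...]
(236, 60), (237, 60), (238, 61), (239, 61), (240, 60), (241, 61), (242, 61), (243, 61), (244, 61)]
240 230 406 39.2 0.2 -29.5
260 232 405 31.9 0.4 -29.6
280 229 403 25.6 -0.5 -32.4
300 236 402 16.1 0.5 -29.1
320 237 401 8.4 0.5 -29.9
335 239 400 1.7 0.7 -29.5
[(205, -6), (206, -6), (207, -6), (208, -6), (209, -6), (210, -6), (211, -6), (212, -6), (213, -6), (214, -6), (215, -6), (216, -6), (217, -6), (218, -7), (219, -5), (220, -5), (221, -7), (222, -5), (223, 41), (224, 43), (225, 41), (226, 42), (227, 41), (228, 41), (229, 42), (230, 42), (231, 43), (232, 47), (233, 51), (234, 51), (235, 51), (236, 52), (237, 51), (238, 51), (239, 51), (240, 52), (241, 52), (242, 51), (243, 51), (244, 51)]
```

```bash
python3 - <<'E'
from h import *
for n in ("w5","w6","w7"):
    g=pickle.load(open(f"pics/{n}.pkl","rb"))["frame"].astype(int)
    print(n,[(r,int(g[r,345:365].mean(0)[0])) for r in range(218,275)])
    d=g[235:320,319].sum(1); print([(235+i,int(v)) for i,v in enumerate(d) if v<d.max()*.55][::4])
a=[cv2.resize(pickle.load(open(f"pics/{n}.pkl","rb"))["frame"][205:345,210:430],None,fx=1.8,fy=1.8) for n in ("w5","w6")]
s5=pickle.load(open("pics/sc5.pkl","rb"))["frame"][95:185,205:305]; 
s7=cap("scene","sc7")["frame"]
pc=proj(cap("top","top7"),[[490,-306,140]])[0]; ps=proj(pickle.load(open("pics/sc7.pkl","rb")),[[480,-306,140]])[0].astype(int); print(pc,ps)
b=[cv2.resize(s5,(396,340)),cv2.resize(s7[ps[1]-45:ps[1]+45,ps[0]-50:ps[0]+50],(396,340))]
cv2.imwrite("pics/v7.png",np.vstack([np.hstack(a),np.hstack(b)])[:600][:,:,::-1])
E
```

```text
w5 [(218, 101), (219, 101), (220, 101), (221, 102), (222, 106), (223, 121), (224, 123), (225, 122), (226, 125), (227, 155), (228, 169), (229, 112), (230, 122), (231, 125), (232, 127), (233, 153), (234, 181), (235, 112), (236, 119), (237, 121), (238, 119), (239, 125), (240, 171), (241, 208), (242, 211), (243, 218), (244, 215), (245, 216), (246, 215), (247, 216), (248, 216), (249, 218), (250, 210), (251, 153), (252, 111), (253, 119), (254, 123), (255, 125), (256, 124), (257, 134), (258, 185), (259, 209), (260, 211), (261, 217), (262, 216), (263, 215), (264, 215), (265, 215), (266, 215), (267, 215), (268, 215), (269, 215), (270, 215), (271, 215), (272, 215), (273, 215), (274, 216)]
[(235, 244), (239, 290), (255, 298), (280, 239), (284, 246), (288, 232), (292, 132), (296, 146), (300, 135)]
w6 [(218, 109), (219, 109), (220, 107), (221, 104), (222, 107), (223, 120), (224, 119), (225, 118), (226, 118), (227, 118), (228, 119), (229, 119), (230, 126), (231, 142), (232, 143), (233, 144), (234, 144), (235, 143), (236, 144), (237, 143), (238, 144), (239, 144), (240, 144), (241, 144), (242, 144),
[... 567 characters left out ...]
, 92), (227, 91), (228, 91), (229, 92), (230, 93), (231, 98), (232, 112), (233, 114), (234, 114), (235, 113), (236, 113), (237, 114), (238, 114), (239, 114), (240, 113), (241, 114), (242, 114), (243, 114), (244, 115), (245, 112), (246, 115), (247, 114), (248, 115), (249, 114), (250, 114), (251, 114), (252, 114), (253, 114), (254, 114), (255, 113), (256, 114), (257, 114), (258, 114), (259, 114), (260, 114), (261, 114), (262, 114), (263, 114), (264, 114), (265, 114), (266, 113), (267, 114), (268, 114), (269, 114), (270, 113), (271, 114), (272, 113), (273, 113), (274, 114)]
[(252, 119), (256, 117), (260, 133), (264, 137), (268, 115), (272, 115), (276, 107)]
[470.75207315 284.20538343] [401 329]
```

View pics/v7.png

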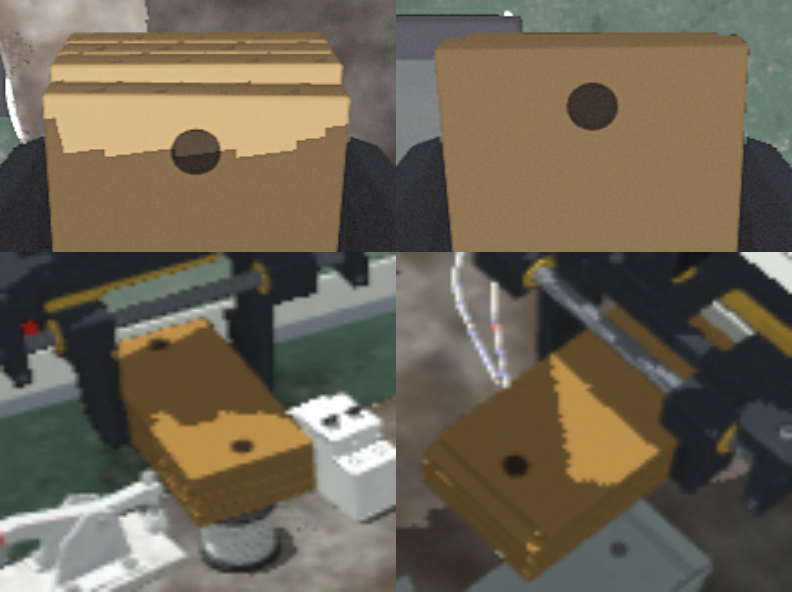

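>>> jog_arm(increments=[{"dp":[0,-0.002,0.005],"twist":-0.002,"gripper":1},{"dp":[0,-0.002,0.015],"twist":-0.002,"gripper":1},{"dp":[0,-0.002,0.03],"twist":-0.002,"gripper":1},{"dp":[0,-0.002,0.045],"twist":-0.002,"gripper":1},{"dp":[0,-0.002,0.06],"twist":-0.002,"gripper":1},{"dp":[0,-0.002,0.075],"twist":-0.002,"gripper":1},{"dp":[0,-0.002,0.087],"twist":-0.002,"gripper":1},{"dp":[0,-0.002,0.095],"twist":-0.002,"gripper":1},{"dp":[0,-0.002,0.1],"twist":-0.002,"gripper":1},{"dp":[0,-0.002,0.1],"twist":-0.002,"gripper":1},{"dp":[0,-0.002,0.1],"twist":-0.002,"gripper":1}])

```text
clock: 32.55
tool_pos: [498.3, -305.0, 31.2]
tcp_rot: [1.0, 0.01, 0.0, 0.0]
wrist_force: [0.3, -0.6, -2.7]
width: 0.68
finger_force: 30.0
```

```bash
python3 - <<'E'
from h import *
s=state();print(tp(s),hd(s),s["clock"],s["width"],s["finger_force"],s["wrist_force"])
E
python3 pil.py w8 | head -6
```

```text
[ 498.25909275 -305.00497165   31.18291153] -1.5506840965195314 32.55 0.6797281628532423 29.994411829918448 [ 0.25502932 -0.6184258  -2.70515712]
240 230 405 39.0 0.0 -28.8
260 232 404 31.6 0.2 -28.9
280 234 403 24.0 0.4 -29.0
300 236 402 16.1 0.5 -29.1
320 238 401 7.9 0.7 -29.2
335 239 400 1.7 0.7 -29.5
```

>>> jog_arm(newtons=12, increments=[{"dp":[0,0,0],"twist":0,"gripper":1},{"dp":[0,0,0],"twist":0,"gripper":1},{"dp":[0,0,0],"twist":0,"gripper":1},{"dp":[0,0,0],"twist":0,"gripper":1},{"dp":[0,0,0],"twist":0,"gripper":1}])

```text
clock: 33.1
tool_pos: [497.8, -304.7, 30.8]
tcp_rot: [1.0, 0.01, 0.0, 0.0]
wrist_force: [0.8, 0.4, -4.1]
width: 0.68
finger_force: 12.0
```

```bash
python3 -c "
from h import *
s=state();print(tp(s),s['finger_force'],s['wrist_force'])"; python3 pil.py w9
```

```text
[ 497.83923788 -304.71835608   30.80852404] 11.995035839499906 [ 0.79125333  0.3709349  -4.10590907]
240 230 405 39.0 0.0 -28.8
260 232 404 31.6 0.2 -28.9
280 234 403 24.0 0.4 -29.0
300 236 402 16.1 0.5 -29.1
320 238 401 7.9 0.7 -29.2
335 239 400 1.7 0.7 -29.5
[(205, 10), (206, 10), (207, 11), (208, 11), (209, 11), (210, 10), (211, 10), (212, 10), (213, 11), (214, 8), (215, -5), (216, -8), (217, -6), (218, -6), (219, -7), (220, -7), (221, -8), (222, -8), (223, 51), (224, 56), (225, 54), (226, 54), (227, 55), (228, 52), (229, 54), (230, 54), (231, 55), (232, 60), (233, 64), (234, 63), (235, 64), (236, 64), (237, 64), (238, 64), (239, 64), (240, 64), (241, 64), (242, 64), (243, 64), (244, 64)]
```

>>> jog_arm(newtons=8, increments=[{"dp":[0,0,0],"twist":0,"gripper":1},{"dp":[0,0,0],"twist":0,"gripper":1},{"dp":[0,0,0],"twist":0,"gripper":1},{"dp":[0,0,0],"twist":0,"gripper":1},{"dp":[0,0,0],"twist":0,"gripper":1}])

```text
clock: 33.65
tool_pos: [497.8, -304.7, 30.7]
tcp_rot: [1.0, 0.01, -0.0, 0.0]
wrist_force: [0.4, -0.0, -2.6]
width: 0.683
finger_force: 8.0
```

```bash
python3 -c "
from h import *
s=state();print(tp(s),s['finger_force'],s['wrist_force'])"; python3 pil.py w10
```

```text
[ 497.78608796 -304.70918107   30.71908978] 8.003850479667562 [ 0.40724044 -0.03115531 -2.624352  ]
240 240 398 34.6 0.5 -16.1
260 224 411 35.5 0.0 -38.3
280 228 408 27.4 0.2 -36.2
300 232 405 18.7 0.4 -33.9
320 235 402 9.7 0.4 -32.0
335 238 400 2.2 0.6 -30.2
[(205, 11), (206, 11), (207, 11), (208, 11), (209, 11), (210, 11), (211, 10), (212, 11), (213, 12), (214, 8), (215, -5), (216, -7), (217, -7), (218, -6), (219, -7), (220, -7), (221, -6), (222, -7), (223, -7), (224, -7), (225, -7), (226, -10), (227, -8), (228, 29), (229, 65), (230, 58), (231, 56), (232, 57), (233, 58), (234, 58), (235, 56), (236, 59), (237, 56), (238, 56), (239, 57), (240, 58), (241, 59), (242, 58), (243, 55), (244, 59)]
```

>>> jog_arm(newtons=15, increments=[{"dp":[0,0,0],"twist":0,"gripper":1},{"dp":[0,0,0],"twist":0,"gripper":1},{"dp":[-0.002,0,0],"twist":0,"gripper":1},{"dp":[-0.004,0,0],"twist":0,"gripper":1},{"dp":[-0.006,0,0],"twist":0,"gripper":1},{"dp":[-0.008,0,0],"twist":0,"gripper":1},{"dp":[-0.009,0,0],"twist":0,"gripper":1},{"dp":[-0.01,0,0],"twist":0,"gripper":1},{"dp":[-0.01,0,0],"twist":0,"gripper":1},{"dp":[-0.01,0,0],"twist":0,"gripper":1}])

```text
clock: 34.7
tool_pos: [487.7, -304.9, 30.7]
tcp_rot: [1.0, 0.01, -0.0, -0.0]
wrist_force: [-0.3, 0.9, -2.5]
width: 0.684
finger_force: 15.0
```

```bash
python3 -c "
from h import *
s=state();print(tp(s),s['finger_force'],s['wrist_force'],s['clock'])"; python3 pil.py w11 | head -6
python3 - <<'E'
from h import *
g=pickle.load(open("pics/w11.pkl","rb"))["frame"].astype(int)
print([(r,int(g[r,345:365].mean(0)[0])) for r in range(215,275)])
# features on box near end in the top view: spot/lip moved?
a=pickle.load(open("pics/top6.pkl","rb"))["frame"].astype(int); t=cap("top","top8")["frame"].astype(int)
d=np.abs(a-t).sum(2)>60; ys,xs=np.where(d[320:350,425:480]); print(len(ys))
sc=cap("scene","sc8")
E
```

```text
[ 487.71668057 -304.86880035   30.70198379] 15.00398774792302 [-0.29601012  0.89425209 -2.52822245] 34.7
240 240 398 34.6 0.5 -16.1
260 224 411 35.5 0.0 -38.3
280 228 408 27.4 0.2 -36.2
300 232 405 18.7 0.4 -33.9
320 236 402 9.2 0.5 -31.3
335 239 400 1.7 0.7 -29.5
[(215, 157), (216, 157), (217, 158), (218, 157), (219, 158), (220, 157), (221, 158), (222, 156), (223, 157), (224, 156), (225, 156), (226, 157), (227, 156), (228, 140), (229, 135), (230, 136), (231, 137), (232, 136), (233, 137), (234, 138), (235, 132), (236, 136), (237, 137), (238, 137), (239, 136), (240, 137), (241, 139), (242, 138), (243, 132), (244, 137), (245, 136), (246, 136), (247, 137), (248, 136), (249, 136), (250, 139), (251, 138), (252, 138), (253, 138), (254, 143), (255, 154), (256, 159), (257, 152), (258, 149), (259, 149), (260, 148), (261, 148), (262, 149), (263, 148), (264, 150), (265, 149), (266, 149), (267, 149), (268, 149), (269, 149), (270, 149), (271, 149), (272, 149), (273, 149), (274, 149)]
699
```

>>> jog_arm(newtons=11, increments=[{"dp":[-0.001,0,0],"twist":0,"gripper":1},{"dp":[-0.002,0,0],"twist":0,"gripper":1},{"dp":[-0.0025,0,0.001],"twist":0,"gripper":1},{"dp":[-0.0025,0,0.002],"twist":0,"gripper":1},{"dp":[-0.0025,0,0.004],"twist":0,"gripper":1},{"dp":[-0.0025,0,0.006],"twist":0,"gripper":1},{"dp":[-0.0025,0,0.008],"twist":0,"gripper":1},{"dp":[-0.0025,0,0.01],"twist":0,"gripper":1},{"dp":[-0.0025,0,0.01],"twist":0,"gripper":1},{"dp":[-0.0025,0,0.01],"twist":0,"gripper":1}])

```text
clock: 35.85
tool_pos: [485.0, -304.9, 20.4]
tcp_rot: [1.0, 0.01, -0.0, -0.0]
wrist_force: [0.4, -0.3, -2.0]
width: 0.681
finger_force: 11.0
```

```bash
python3 -c "
from h import *
s=state();print(tp(s),s['finger_force'],s['wrist_force'],s['ft_torque'],s['clock'])"; python3 pil.py w12 | head -6
python3 - <<'E'
from h import *
g=pickle.load(open("pics/w12.pkl","rb"))["frame"].astype(int)
print([(r,int(g[r,345:365].mean(0)[0])) for r in range(215,265)])
E
```

```text
[ 485.0148376  -304.86506081   20.41590471] 11.00010862011004 [ 0.38491934 -0.34763445 -1.98718013] [-0.07062033  0.05216052 -0.00166634] 35.85
240 230 407 39.4 0.3 -30.1
260 229 406 33.0 0.0 -32.2
280 232 405 25.3 0.4 -31.7
300 234 403 17.2 0.4 -31.2
320 237 401 8.4 0.5 -29.9
335 239 400 1.7 0.7 -29.5
[(215, 160), (216, 162), (217, 161), (218, 161), (219, 162), (220, 162), (221, 162), (222, 162), (223, 164), (224, 160), (225, 127), (226, 132), (227, 134), (228, 133), (229, 135), (230, 135), (231, 130), (232, 133), (233, 130), (234, 131), (235, 133), (236, 133), (237, 133), (238, 133), (239, 133), (240, 134), (241, 136), (242, 149), (243, 154), (244, 153), (245, 153), (246, 152), (247, 153), (248, 153), (249, 153), (250, 153), (251, 152), (252, 153), (253, 153), (254, 153), (255, 153), (256, 153), (257, 153), (258, 153), (259, 152), (260, 152), (261, 152), (262, 152), (263, 152), (264, 153)]
```

>>> jog_arm(increments=[{"dp":[0,0,0.002],"twist":0,"gripper":1},{"dp":[0,0,0.004],"twist":0,"gripper":1},{"dp":[0,0,0.006],"twist":0,"gripper":1},{"dp":[0,0,0.008],"twist":0,"gripper":1},{"dp":[0,0,0.0095],"twist":0,"gripper":1},{"dp":[0,0,0.0105],"twist":0,"gripper":1},{"dp":[0,0,0.0105],"twist":0,"gripper":1},{"dp":[0,0,0.0105],"twist":0,"gripper":1}])

```text
clock: 36.7
tool_pos: [485.2, -304.9, 10.2]
tcp_rot: [1.0, 0.01, -0.0, -0.0]
wrist_force: [0.6, 0.4, -0.6]
width: 0.679
finger_force: 11.0
```

```bash
python3 -c "
from h import *
s=state();print(tp(s),s['finger_force'],s['wrist_force'],s['ft_torque'],s['clock'])"; python3 pil.py w13 | head -6
python3 - <<'E'
from h import *
g=pickle.load(open("pics/w13.pkl","rb"))["frame"].astype(int)
print([(r,int(g[r,345:365].mean(0)[0])) for r in range(215,245)])
E
```

```text
[ 485.21092593 -304.92060246   10.19868095] 11.000008030096069 [ 0.62190104  0.41363086 -0.58748135] [0.04375598 0.03879514 0.01208761] 36.7
240 231 405 38.7 0.2 -28.1
260 233 403 31.0 0.2 -27.5
280 234 403 24.0 0.4 -29.0
300 236 401 15.7 0.4 -28.4
320 238 400 7.5 0.5 -28.5
335 239 399 1.2 0.6 -28.8
[(215, 135), (216, 155), (217, 149), (218, 145), (219, 164), (220, 163), (221, 152), (222, 123), (223, 127), (224, 130), (225, 130), (226, 128), (227, 128), (228, 128), (229, 130), (230, 130), (231, 142), (232, 155), (233, 154), (234, 155), (235, 155), (236, 155), (237, 155), (238, 155), (239, 154), (240, 155), (241, 155), (242, 155), (243, 154), (244, 155)]
```

>>> jog_arm(increments=[{"dp":[0,0,0],"twist":0,"gripper":-0.8},{"dp":[0,0,0],"twist":0,"gripper":-0.8},{"dp":[0,0,0],"twist":0,"gripper":-0.8},{"dp":[0,0,0],"twist":0,"gripper":-0.8},{"dp":[0,0,-0.02],"twist":0,"gripper":-0.8},{"dp":[0,0,-0.05],"twist":0,"gripper":-0.8},{"dp":[0,0,-0.1],"twist":0,"gripper":-0.8},{"dp":[0,0,-0.15],"twist":0,"gripper":-0.8},{"dp":[-0.04,0,-0.2],"twist":0,"gripper":-0.8},{"dp":[-0.09,0,-0.24],"twist":0,"gripper":-0.8},{"dp":[-0.11,0,-0.24],"twist":0,"gripper":-0.8},{"dp":[-0.11,0,-0.24],"twist":0,"gripper":-0.8},{"dp":[-0.11,0,-0.24],"twist":0,"gripper":-0.8}])

```text
clock: 38.05
tool_pos: [375.3, -307.5, 250.9]
tcp_rot: [1.0, 0.009, 0.001, 0.001]
wrist_force: [0.5, -0.1, -0.7]
width: 0.905
finger_force: 0.0
```

```bash
python3 - <<'E'
from h import *
s=state();print(tp(s),s['clock'])
c=cap("wrist","w14");cap("top","top9");cap("scene","sc9")
hsv=cv2.cvtColor(c["frame"],cv2.COLOR_RGB2HSV);m=cv2.inRange(hsv,(6,60,60),(26,255,255));q=np.zeros_like(m);q[20:200,270:390]=m[20:200,270:390]
k=max(cv2.findContours(q,0,1)[0],key=cv2.contourArea); print(cv2.boundingRect(k)); w=onz(c,k.reshape(-1,2),38)[:,:2].astype(np.float32);print(cv2.minAreaRect(w))
g=c["frame"].astype(int)
for u in (305,345): print(u,[(r,g[r,u].tolist()) for r in range(14,200) if np.abs(g[r,u]-g[r-1,u]).sum()>30])
for r in (60,90,120,150): print(r,[(u,g[r,u].tolist()) for u in range(270,390) if np.abs(g[r,u]-g[r,u-1]).sum()>40])
E
```

```text
[ 375.27301646 -307.45637515  250.93985722] 38.05
(284, 28, 68, 138)
((467.3766174316406, -306.216796875), (118.89661407470703, 60.79325866699219), 1.9708726406097412)
305 [(26, [198, 205, 205]), (27, [235, 246, 247]), (28, [204, 209, 213]), (29, [218, 182, 125]), (30, [235, 205, 157]), (111, [224, 195, 152]), (112, [133, 112, 78]), (166, [139, 142, 140]), (167, [147, 157, 159]), (180, [93, 84, 80]), (191, [74, 66, 59]), (196, [105, 130, 116])]
345 [(26, [193, 203, 203]), (27, [229, 241, 243]), (28, [197, 180, 155]), (29, [238, 204, 154]), (63, [175, 147, 110]), (64, [136, 114, 83]), (166, [138, 147, 152]), (167, [152, 159, 159]), (180, [126, 106, 98]), (194, [169, 160, 154]), (196, [95, 121, 110])]
60 [(282, [162, 155, 147]), (283, [124, 127, 127]), (284, [89, 97, 102]), (285, [212, 179, 136]), (286, [240, 208, 159]), (346, [219, 188, 144]), (347, [165, 138, 105]), (350, [145, 119, 84]), (352, [132, 139, 140]), (353, [118, 123, 126]), (354, [102, 106, 109]), (356, [70, 66, 63]), (385, [85, 76, 73]), (386, [133, 121, 116]), (388, [67, 62, 61])]
90 [(286, [214, 186, 147]), (287, [240, 211, 161]), (330, [215, 187, 141]), (331, [132, 111, 80]), (351, [101, 84, 67]), (352, [69, 64, 59])]
120 [(279, [119, 105, 97]), (280, [77, 71, 64]), (287, [114, 94, 74]), (288, [147, 123, 88]), (351, [94, 82, 74])]
150 [(279, [156, 148, 141]), (280, [106, 98, 95]), (286, [135, 141, 140]), (288, [136, 131, 121]), (289, [141, 113, 75]), (318, [101, 89, 85]), (319, [46, 38, 37]), (322, [73, 62, 50]), (323, [124, 104, 75]), (324, [148, 123, 90]), (351, [123, 134, 134]), (353, [109, 110, 108]), (354, [96, 90, 83])]
```

```bash
python3 - <<'E'
from h import *
c=pickle.load(open("pics/w14.pkl","rb")); g=c["frame"].astype(int)
P=lambda n,uv,z:print(n,z,onz(c,uv,z)[:,:2].round(1).tolist())
P("lip in",[(305,166.3),(345,165.8)],49);P("lip out",[(305,179.5),(345,179.5)],49);P("flare out",[(305,26.3),(345,25.6)],23)
P("top far",[(305,28.7),(345,28)],38);P("L",[(284.7,60),(286,90),(287.3,120),(288.5,150)],38);P("R",[(351.5,60),(351.2,90),(351,120),(350.8,150)],38)
# spots
gr=g.sum(2); m=(gr<190).astype(np.uint8); n,l,st,ce=cv2.connectedComponentsWithStats(m)
for i in range(1,n):
    if 15<st[i,4]<200 and 290<ce[i,0]<348 and 25<ce[i,1]<166: P("spot %d"%st[i,4],[tuple(ce[i])],38)
for n,pk in (("v6",'w6'),): pass
c5=pickle.load(open("pics/top3.pkl","rb")); gg=c5["frame"].astype(int).sum(2)
m=(gg<250).astype(np.uint8); n,l,st,ce=cv2.connectedComponentsWithStats(m[150:205,245:320])
for i in range(1,n):
    if st[i,4]<60: print("orig spot",st[i,4],onz(c5,[ce[i]+[245,150]],32)[0].round(1))
print(((g[28:34,318]).tolist()))
E
```

```text
lip in 49 [[408.3, -294.5], [409.5, -332.5]]
lip out 49 [[395.7, -294.6], [396.5, -333.1]]
flare out 23 [[531.3, -292.7], [532.6, -329.1]]
top far 38 [[526.4, -293.2], [527.6, -328.3]]
L 38 [[501.2, -275.2], [476.2, -276.1], [449.9, -277.1], [422.2, -278.0]]
R 38 [[502.4, -335.2], [477.4, -336.2], [451.0, -337.2], [423.4, -338.3]]
spot 41 38 [[419.2, -309.3]]
orig spot 5 [701.4 134.9  32. ]
orig spot 6 [687.7  40.   32. ]
orig spot 2 [668.6 138.4  32. ]
orig spot 1 [667.2 120.5  32. ]
orig spot 1 [662.4 122.1  32. ]
orig spot 1 [661.2 113.   32. ]
orig spot 2 [661.  104.2  32. ]
orig spot 3 [660.9  95.4  32. ]
orig spot 3 [659.7  86.4  32. ]
orig spot 1 [659.4  68.9  32. ]
orig spot 1 [654.4  72.6  32. ]
orig spot 1 [653.4  61.5  32. ]
orig spot 2 [652.   53.7  32. ]
orig spot 2 [652.1  43.8  32. ]
[[182, 180, 177], [223, 189, 135], [236, 206, 159], [233, 203, 157], [233, 204, 157], [233, 205, 159]]
```

```bash
python3 - <<'E'
from h import *
s=state();print(tp(s))
go(552,-301,150,-1.5508);go(552,-301,34,-1.5508)
E
```

```text
[ 375.68608205 -306.71108004  248.89910219]
dp [0.1764, -0.0021, 0.0989] twist 0.0007
dp [0.1764, -0.0021, 0.2149] twist 0.0007
```

>>> jog_arm(increments=[{"dp":[0.05,-0.002,0.02],"twist":0,"gripper":1},{"dp":[0.1,-0.003,0.05],"twist":0,"gripper":1},{"dp":[0.15,-0.004,0.09],"twist":0,"gripper":1},{"dp":[0.176,-0.005,0.1],"twist":0,"gripper":1},{"dp":[0.176,-0.005,0.1],"twist":0,"gripper":1},{"dp":[0.176,-0.005,0.1],"twist":0,"gripper":1},{"dp":[0.176,-0.005,0.13],"twist":0,"gripper":1},{"dp":[0.176,-0.005,0.16],"twist":0,"gripper":1},{"dp":[0.176,-0.005,0.19],"twist":0,"gripper":1},{"dp":[0.176,-0.005,0.205],"twist":0,"gripper":1},{"dp":[0.176,-0.005,0.213],"twist":0,"gripper":1},{"dp":[0.176,-0.005,0.215],"twist":0,"gripper":1},{"dp":[0.176,-0.005,0.215],"twist":0,"gripper":1},{"dp":[0.176,-0.005,0.215],"twist":0,"gripper":1}])

```text
clock: 39.6
tool_pos: [552.3, -299.4, 37.0]
tcp_rot: [1.0, 0.01, 0.001, 0.001]
wrist_force: [-0.6, 0.2, -0.5]
width: 0.004
finger_force: 0.0
```

```bash
python3 - <<'E'
from h import *
s=state();print(tp(s),s["wrist_force"],s["width"],s["clock"])
c=cap("wrist","w15"); g=c["frame"].astype(int)
print(proj(c,[[527,-300,38],[467,-306,38]]).round(0).tolist())
E
```

```text
[ 552.33072599 -299.3667513    36.98342437] [-0.56239326  0.22834371 -0.53518383] 0.0036612785118629292 39.6
[[318.0, 350.0], [327.0, 449.0]]
```

>>> jog_arm(increments=[{"dp":[0,0,0.003],"twist":0,"gripper":1},{"dp":[0,0,0.003],"twist":0,"gripper":1},{"dp":[-0.004,0,0.003],"twist":0,"gripper":1},{"dp":[-0.008,0,0.003],"twist":0,"gripper":1},{"dp":[-0.011,0,0.003],"twist":0,"gripper":1},{"dp":[-0.013,0,0.003],"twist":0,"gripper":1},{"dp":[-0.015,0,0.003],"twist":0,"gripper":1},{"dp":[-0.017,0,0.003],"twist":0,"gripper":1},{"dp":[-0.018,0,0.003],"twist":0,"gripper":1},{"dp":[-0.018,0,0.003],"twist":0,"gripper":1}])

```text
clock: 40.65
tool_pos: [533.1, -299.0, 32.2]
tcp_rot: [1.0, 0.01, -0.0, 0.0]
wrist_force: [-0.0, 0.5, -0.0]
width: 0.007
finger_force: 0.0
```

>>> jog_arm(increments=[{"dp":[-0.001,0,0],"twist":0,"gripper":1},{"dp":[-0.001,0,0],"twist":0,"gripper":1},{"dp":[-0.001,0,0],"twist":0,"gripper":1},{"dp":[0.01,0,0],"twist":0,"gripper":1},{"dp":[0.02,0,0],"twist":0,"gripper":1},{"dp":[0.02,0,-0.04],"twist":0,"gripper":1},{"dp":[0.02,0,-0.09],"twist":0,"gripper":1},{"dp":[0.02,0,-0.14],"twist":0,"gripper":1},{"dp":[-0.03,-0.003,-0.18],"twist":0,"gripper":1},{"dp":[-0.08,-0.003,-0.217],"twist":0,"gripper":1},{"dp":[-0.13,-0.003,-0.217],"twist":0,"gripper":1},{"dp":[-0.157,-0.003,-0.217],"twist":0,"gripper":1},{"dp":[-0.157,-0.003,-0.217],"twist":0,"gripper":1},{"dp":[-0.157,-0.003,-0.217],"twist":0,"gripper":1},{"dp":[-0.157,-0.003,-0.217],"twist":0,"gripper":1}])

```text
clock: 42.15
tool_pos: [377.5, -299.4, 249.4]
tcp_rot: [1.0, 0.01, 0.001, 0.0]
wrist_force: [0.0, 0.3, -1.3]
width: 0.003
finger_force: 0.0
```

```bash
python3 - <<'E'
from h import *
s=state();print(tp(s),s["clock"])
c=cap("wrist","w16"); g=c["frame"].astype(int)
for u in (305,335): print(u,[(r,g[r,u].tolist()) for r in list(range(14,60))+list(range(150,195)) if np.abs(g[r,u]-g[r-1,u]).sum()>25])
for r in (60,90,120,150): print(r,[(u,g[r,u].tolist()) for u in range(270,390) if np.abs(g[r,u]-g[r,u-1]).sum()>40])
gr=g.sum(2); m=(gr<190).astype(np.uint8); n,l,st,ce=cv2.connectedComponentsWithStats(m)
for i in range(1,n):
    if 10<st[i,4]<200 and 290<ce[i,0]<348 and 20<ce[i,1]<175: print("spot",st[i,4],ce[i],onz(c,[ce[i]],38)[0].round(1))
cap("top","top10");cap("scene","sc10")
E
```

```text
[ 377.51179936 -299.38622335  249.43462486] 42.15
305 [(28, [187, 192, 191]), (29, [245, 254, 254]), (30, [233, 242, 240]), (31, [191, 200, 197]), (35, [227, 237, 235]), (37, [101, 111, 113]), (38, [142, 126, 106]), (39, [252, 220, 166]), (153, [174, 147, 107]), (154, [229, 200, 154]), (158, [251, 223, 179]), (162, [228, 200, 156]), (163, [255, 228, 182]), (164, [139, 112, 81]), (165, [149, 123, 90]), (168, [139, 128, 111]), (169, [152, 162, 165]), (182, [106, 106, 104]), (183, [97, 89, 85])]
335 [(28, [185, 190, 188]), (29, [247, 255, 255]), (30, [234, 243, 242]), (31, [193, 202, 200]), (35, [227, 235, 235]), (37, [101, 111, 110]), (38, [151, 133, 109]), (39, [254, 221, 169]), (40, [241, 211, 164]), (168, [145, 138, 121]), (169, [157, 167, 171]), (182, [132, 128, 123]), (192, [150, 142, 135])]
60 [(287, [228, 235, 234]), (289, [179, 188, 189]), (292, [190, 201, 202]), (293, [169, 183, 189]), (294, [217, 190, 156]), (295, [245, 213, 164]), (345, [224, 195, 148]), (346, [176, 149, 112]), (348, [151, 125, 93]), (361, [133, 133, 127]), (362, [111, 118, 120]), (363, [131, 138, 137]), (37
[... 177 characters left out ...]
148]), (332, [137, 116, 82]), (360, [104, 86, 67]), (361, [69, 67, 65])]
120 [(279, [130, 117, 111]), (280, [86, 79, 77]), (296, [148, 122, 89]), (301, [208, 179, 137]), (302, [236, 208, 162]), (309, [205, 175, 134]), (310, [147, 122, 90]), (359, [123, 102, 75]), (360, [91, 84, 82])]
150 [(280, [154, 147, 140]), (281, [98, 94, 90]), (293, [127, 130, 125]), (294, [148, 157, 157]), (296, [149, 143, 136]), (297, [147, 117, 78]), (307, [175, 149, 110]), (309, [228, 199, 157]), (310, [251, 222, 178]), (319, [221, 193, 148]), (320, [139, 116, 85]), (358, [157, 149, 137]), (359, [161, 171, 175]), (361, [123, 124, 122]), (362, [98, 91, 84])]
spot 63 [327.04761905 162.25396825] [ 413.4 -307.3   38. ]
```

```bash
python3 - <<'E'
from h import *
c=pickle.load(open("pics/w16.pkl","rb"))
P=lambda n,uv,z:print(n,z,onz(c,uv,z)[:,:2].round(1).tolist())
P("far top",[(305,38.3),(335,38.1)],38);P("lip in",[(305,168.3),(335,168)],49);P("lip out",[(305,182),(335,182)],49);P("flare",[(305,28.3),(335,28.2)],23)
P("L",[(293.7,60),(294.8,90),(297,150)],38);P("R",[(360.7,60),(360.3,90),(358.8,150)],38)
P("near corner base?",[(295,150),(358.5,150)],30)
t=pickle.load(open("pics/top10.pkl","rb")); hsv=cv2.cvtColor(t["frame"],cv2.COLOR_RGB2HSV); m=cv2.inRange(hsv,(8,80,60),(24,255,255)); q=np.zeros_like(m);q[255:345,420:490]=m[255:345,420:490]
k=max(cv2.findContours(q,0,1)[0],key=cv2.contourArea).reshape(-1,2);w=onz(t,k,38)[:,:2].astype(np.float32);print(cv2.minAreaRect(w))
g=t["frame"].astype(int); u=452; print([(r,g[r,u].tolist()) for r in range(262,342) if np.abs(g[r,u]-g[r-1,u]).sum()>30])
# cans check against earlier pyramid picture
a=pickle.load(open("pics/top4.pkl","rb"))["frame"].astype(int)
print("pyr diff",(np.abs(a-g).sum(2)>90)[255:320,325:366].mean().round(3))
print([onz(t,[(u,r)],23)[0].round(1).tolist() for r in (268,270,272)])
E
```

```text
far top 38 [[520.6, -284.8], [521.3, -311.2]]
lip in 49 [[408.7, -286.2], [409.5, -314.7]]
lip out 49 [[395.6, -286.3], [396.2, -315.1]]
flare 23 [[531.4, -284.2], [532.0, -311.4]]
L 38 [[503.1, -274.8], [478.2, -275.8], [424.5, -278.0]]
R 38 [[504.4, -334.8], [479.5, -335.9], [425.7, -337.5]]
near corner base? 30 [[423.7, -275.5], [425.0, -338.1]]
((465.87579345703125, -299.3209228515625), (110.29393768310547, 66.75870513916016), 1.3005285263061523)
[(271, [155, 157, 154]), (272, [170, 177, 176]), (275, [163, 134, 100]), (276, [205, 161, 109]), (279, [133, 108, 82]), (280, [116, 96, 76]), (282, [154, 123, 88]), (283, [204, 161, 108]), (298, [142, 113, 79]), (299, [118, 96, 70]), (316, [99, 88, 79]), (322, [113, 112, 115]), (323, [150, 150, 154]), (324, [174, 173, 178]), (325, [123, 123, 127]), (326, [88, 88, 92])]
pyr diff 0.444
[[538.4, -300.6, 23.0], [534.1, -300.9, 23.0], [529.8, -301.2, 23.0]]
```

```bash
python3 - <<'E'
from h import *
L=lambda n:cv2.Canny(pickle.load(open(f"pics/{n}.pkl","rb"))["frame"],60,150)
a=L("sc4")[240:325,265:360]; b=L("sc10")[240:325,265:360]; c=L("sc3")[240:325,265:360]
f=lambda p,q:(p[cv2.dilate(q,np.ones((3,3)))>0]>0).sum()/max(1,(p>0).sum())
print("edges kept",f(a,b),f(b,a),"vs before last can",f(c,b))
E
```

```text
edges kept 0.6048448145344436 0.6415543219666932 vs before last can 0.6358819076457229
```

```bash
python3 - <<'E'
from h import *
L=lambda n:pickle.load(open(f"pics/{n}.pkl","rb"))["frame"].astype(int)
for x in ("sc6","sc9"): print(x,(np.abs(L(x)-L("sc10")).sum(2)>90)[240:325,265:360].mean().round(4))
print(job_done())
E
```

```text
sc6 0.2427
sc9 0.2183
the job is handed in; nothing more can be done
None
```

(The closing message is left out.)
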